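# Pack the class slide kit and fence its cover

### The arm

A 6-joint arm with a two-finger parallel gripper is mounted at the origin on the work surface. World frame = base frame: x ahead of the robot, y to its left, z up, the work surface at z = 0. Lengths are in m, angles in rad, forces in N, time in s.
With the tool pointing down it reaches from about 0.425 to 0.95 m from the base axis. Payload 14.7 kg.
Tool frame: the origin (TCP) lies on the centre line of the jaws, within the pads' length; the fingertips stand env.tip_reach ahead of it and the grasp point (between the pads) lies 5 mm behind it (env.tip_reach is the distance from the TCP to the fingertips, in m); z points along the fingers, y is the direction in which the jaws open and shut (so a half turn about z gives the same grasp; the last joint's range is limited). The gripper opens to 85 mm and grips with 20 to 120 N. Pads are 22 mm wide; open, the fingers measure 114 mm over their backs; the gripper's body (76 mm by 85 mm) begins 54 mm behind the grasp point. The pads swing forward as they close: fully open they stand 13 mm farther back than shut.
Start: joints at [1.225, 0.48, 1.596, -0, 1.065, -0.047], TCP at [0.191, 0.621, 0.245] pointing down, gripper open.
Joint ranges: [-2.75, 2.75], [-0.82, 2.05], [0.23, 2.67], [-1.56, 4.7], [0.09, 2.69], [-2.92, 2.92]. Speed limits (rad/s): [1.89, 1.89, 2.39, 3.01, 3.01, 3.01].

### API

Orientations are given as a rotation vector (axis times angle).
In Python, from bench import env, grab_frame, calibration, spot_in, tip_of gives the robot as it stands.
- The arm moves only by the tool apply_moves, never from a script. Its argument "moves" is a list that holds one entry, the list of rows, each a list of 7 numbers: the turn, a rotation vector about the world's x, y, z in degrees, then the shift along the world's x, y, z in mm, then the gripper command: -1 is fully open, 1 is shut, values between are in proportion. In form: [[[ax, ay, az, tx, ty, tz, claw], ...]]. A call has 1 to 8 rows; each row is the pose to reach, as a shift and turn from the pose commanded when the call began; what a row does not reach only later rows make up. A row lasts 1/8 s, in which the tool goes at most 62.5 mm and 10.7 degrees, less where a joint would pass 70% of its speed; a pose out of reach is approached as far as the arm can. A call with a gripper value outside its range is refused whole. The fingers move at their own pace and stop on an object; "squeeze" is the grip in N (left out, the last holds). Time passes only in rows, so rows that repeat a pose let the fingers close. It gives the time, the measured TCP pose, the force and the opening at its end, in the units of the state.
- env.read_state(): the state, without advancing time (a new reading comes with each control period).
- grab_frame(name): name is "scene" or "top" or "wrist"; returns the picture (420x560x3 uint8, red, green, blue); there is no depth.
- calibration(name): a dict with "intrinsics" (3x3 intrinsics, pixels), "k1" (the pictures are not rectified: a ray, as slopes to the right and down, at radius r is drawn at 1 + k1 r^2 times it, then the intrinsics apply), "extrinsics" (4x4, takes a point from camera to world coordinates). Camera axes: x right, y down, z forward; pixel columns grow to the right and rows downward; lengths in m; the calibration is good to about 2 mm. A picture is of the moment at which its call begins: read the wrist's pose just before it. calibration takes no time and is no camera call; for the wrist camera it gives the pose at the moment of the call.
- env.job_done(): hands the job in, once; it reports no verdict.
Trained networks look in the newest picture that a camera, given by its name, has taken for a name from the list of things; names that differ only in an ending like _2 or _b are one class to them, and where a whole thing is asked for, a point or a joint stands for the part that bears it (a point fixed in the world has none). Each returns a list of dicts, best first, with "score" (0 to 1); they miss things now and then, are a little off and sometimes report something else, mostly with a low value. They report only what shows in the picture. A call takes as long as a camera call.
- spot_in(label, camera): "uv" ([column, row] in pixels, amid what is visible of it).
- tip_of(label, camera): "uv" ([column, row] in pixels: a listed point, or the origin of a listed thing).
The state is a dict: "time": time; "joints": joint angles; "joint_velocities": joint speeds; "effort": joint torques, N m; "tool_pos": TCP position; "tcp_rot": TCP orientation; "wrist_force": force on the tool from outside, world axes, zero at the start; "moment": the same for the moment, N m; "grip_width": finger opening in m.
Only numpy, scipy, OpenCV 4.12 (cv2) and the standard library are available. Lean on these libraries where they do the work, as an engineer would, in place of code of your own. Each camera call takes 0.05 s, during which the arm holds its last target. There are 200 camera calls.

### The job

Pack the kit tray for the next biology class: lay every slide box that is out on the bench flat in the bay of its own colour, and only then set the cover down level on the tray's four corner posts, inside the blue corner guards. Then fit the two orange fence strips into the cover, one in each row of slots, with every tooth in its slot and the flange flat on the plate, and stand both Petri dishes upright on the cover, one centred on each blue circle. Leave the bottle and the pot where they are.

Things in the scene. Friction and masses are not known exactly. Their poses are not given: they have to be found in the camera images.
- tray: Kit tray, fixed: grey floor 196 (x) x 212 (y) x 4 mm, origin at the centre of its underside, z up. Four bays with coloured floor pads between white ribs 4 mm thick, 6 mm above the floor: ribs along x at y = +-13 and +-73 mm, along y at x = 0 and +-86 mm. In each corner (|x| > 64, |y| > 76 mm) a white post, top 38 mm above the bench, carries the cover.
- bay_red (a point): Centre of the red bay, on the tray's floor 4 mm above the bench. The bay is 82 (tray x) by 56 (tray y) mm inside; axes parallel to the tray's.
- bay_green (a point): Centre of the green bay, on the tray's floor 4 mm above the bench. The bay is 82 (tray x) by 56 (tray y) mm inside; axes parallel to the tray's.
- bay_blue (a point): Centre of the blue bay, on the tray's floor 4 mm above the bench. The bay is 82 (tray x) by 56 (tray y) mm inside; axes parallel to the tray's.
- bay_yellow (a point): Centre of the yellow bay, on the tray's floor 4 mm above the bench. The bay is 82 (tray x) by 56 (tray y) mm inside; axes parallel to the tray's.
- tray_seat (a point): Point over the tray's centre at the height of the post tops (38 mm above the bench), where the underside centre of the seated cover belongs; axes as the tray's. Blue L-shaped corner guards around the posts rise to 50 mm above the bench and leave 177 (x) x 187 (y) mm for the cover.
- box_red: White slide box with a red panel in a black frame on its top, 76 (its x) x 50 (its y) x 28 mm high, about 110 g, origin at the centre of its underside, z up. May be absent.
- box_green: White slide box with a green panel in a black frame on its top, 76 (its x) x 50 (its y) x 28 mm high, about 110 g, origin at the centre of its underside, z up. May be absent.
- box_blue: White slide box with a blue panel in a black frame on its top, 76 (its x) x 50 (its y) x 28 mm high, about 110 g, origin at the centre of its underside, z up. May be absent.
- box_yellow: White slide box with a yellow panel in a black frame on its top, 76 (its x) x 50 (its y) x 28 mm high, about 110 g, origin at the centre of its underside, z up. May be absent.
- cover: Loose aluminium cover plate 170 (x) x 180 (y) x 8 mm, about 300 g, origin at the centre of its underside, z up. At its middle a blue grip fin, 60 mm long in x, 12 mm thick in y, rises to 42 mm above the underside. A row of five through slots along the -x edge and another along the +x edge; lips 6 mm high on the other two; a blue circle 62 mm across on either side of the fin. Fits the tray either way round.
- cover_grip (a point): Top centre of the cover's grip fin, 42 mm above the cover's underside.
- slots_a (a point): Centre of the row of slots on the cover's -x side, on the plate's upper face (8 mm above the underside), 68 mm from the cover's middle. The row runs along the cover's y: slots at -56, -28, 0, 28, 56 mm, each 22 (x) x 16 (y) mm, right through. Axes as the cover's.
- slots_b (a point): Centre of the row of slots on the cover's +x side, on the plate's upper face (8 mm above the underside), 68 mm from the cover's middle. The row runs along the cover's y: slots at -56, -28, 0, 28, 56 mm, each 22 (x) x 16 (y) mm, right through. Axes as the cover's.
- circle_a (a point): Centre of the drawn circle on the +y side of the grip fin, on the plate's upper face, 48 mm from the fin's middle plane.
- circle_b (a point): Centre of the drawn circle on the -y side of the grip fin, on the plate's upper face, 48 mm from the fin's middle plane.
- fence_a: One of two equal orange fence strips, 80 g, standing on its teeth, origin at the centre of the tooth tips, z up. Five teeth along y at -56, -28, 0, 28, 56 mm, each 16 (x) x 10 (y) mm, 11 mm long, tips (last 4 mm) 14 x 7. Above: flange 26 x 130 x 5 mm, then a fin 10 mm thick (x), 130 long (y), top 50 mm above the tips. Fits either row either way round; home with its origin 11 mm below the plate's top.
- fence_b: One of two equal orange fence strips, 80 g, standing on its teeth, origin at the centre of the tooth tips, z up. Five teeth along y at -56, -28, 0, 28, 56 mm, each 16 (x) x 10 (y) mm, 11 mm long, tips (last 4 mm) 14 x 7. Above: flange 26 x 130 x 5 mm, then a fin 10 mm thick (x), 130 long (y), top 50 mm above the tips. Fits either row either way round; home with its origin 11 mm below the plate's top.
- dish_a: Closed clear Petri dish with a round yellow label on its lid, 56 mm across (lid, from 8 mm up; base 52 mm) and 22 mm high, about 70 g, origin at the centre of its underside, z up.
- dish_b: Closed clear Petri dish with a round yellow label on its lid, 56 mm across (lid, from 8 mm up; base 52 mm) and 22 mm high, about 70 g, origin at the centre of its underside, z up.
- reagent_bottle: Bystander: amber bottle with yellow cap, 60 mm across, 120 mm high, origin at the centre of its underside. Leave alone.
- tool_pot: Bystander: white ceramic pot with two steel tools, 76 mm across, 90 mm high (tools to 148 mm), origin at the centre of its underside. Leave alone.

How it is judged:
On the way, in this order (a step that is already met when the one before it is completed fails the run):
1. every slide box present lies flat in the bay of its own colour (horizontal distance between box_red and bay_red below 0.009 m and z of box_red in the frame of bay_red below 0.004 m and angle between each of box_red, box_green, box_blue, box_yellow's own z axis and vertical below 0.06 rad and angle between the x axis of each of box_red, box_green, box_blue, box_yellow and the x axis of tray, either way round below 0.15 rad and horizontal distance between box_green and bay_green below 0.009 m and z of box_green in the frame of bay_green below 0.004 m and horizontal distance between box_blue and bay_blue below 0.009 m and z of box_blue in the frame of bay_blue below 0.004 m and horizontal distance between box_yellow and bay_yellow below 0.009 m and z of box_yellow in the frame of bay_yellow below 0.004 m), for 0.2 s.
2. the cover lies level on the four corner posts, over the boxes (all of step 1 and horizontal distance between cover and tray_seat below 0.008 m and z of cover in the frame of tray_seat between -0.004 and 0.004 m and angle between cover's own z axis and vertical below 0.05 rad and angle between the x axis of cover and the x axis of tray, either way round below 0.08 rad), for 0.2 s.
At the end, for the whole second after the job is handed in: Boxes flat in own bays (9 mm, 4 mm high, 0.15 rad); cover on posts (8 mm, 4 mm high, 0.08 rad, level 0.05); fences home (6 mm, flange within 3 mm of plate, 0.08 rad); each dish on the plate within 15 mm of a circle centre, level 0.1 rad; all at rest (all of step 2 and (horizontal distance between fence_a and slots_a below 0.006 m or horizontal distance between fence_a and slots_b below 0.006 m) and z of each of fence_a, fence_b in the frame of slots_a below -0.008 m and angle between the y axis of each of fence_a, fence_b and the y axis of cover, either way round below 0.08 rad and angle between each of fence_a, fence_b's own z axis and vertical below 0.08 rad and (horizontal distance between fence_b and slots_a below 0.006 m or horizontal distance between fence_b and slots_b below 0.006 m) and (horizontal distance between dish_a and circle_a below 0.015 m or horizontal distance between dish_a and circle_b below 0.015 m) and z of dish_a in the frame of circle_a between -0.005 and 0.005 m and angle between each of dish_a, dish_b's own z axis and vertical below 0.1 rad and (horizontal distance between dish_b and circle_a below 0.015 m or horizontal distance between dish_b and circle_b below 0.015 m) and z of dish_b in the frame of circle_a between -0.005 and 0.005 m and linear speed of each of box_red, box_green, box_blue, box_yellow, dish_a, dish_b, cover, fence_a, fence_b below 0.02 m/s); the robot touches nothing.
It fails at once if the bottle or the pot is shoved or knocked over (distance of any of reagent_bottle, tool_pot from where it was at the start of the episode above 0.03 m or angle between any of reagent_bottle, tool_pot's own z axis and vertical above 0.4 rad).
Of box_red, box_green, box_blue, box_yellow only 2 to 4 are there at a start; the rules pass over those that are not, and their reading is None.
At some moment in a run one of box_red, box_green, box_blue, box_yellow, dish_a, dish_b may be knocked a few centimetres aside while the robot is not near it.
It also fails if it takes over 208 s, if anything falls off the work surface, if the arm or the gripper's body presses on something with over 40 N, if the wrist force passes 120 N, or if a joint passes its speed limit or range.

## Working session

There is one attempt and no reset: what is moved stays moved. The work goes in short steps, Python scripts to look and compute and a tool call to move; the robot and the scene stay as the last step left them, time stands still between calls to the robot, and variables do not carry over. Pictures are saved under pics/ and viewed, about 12 in all and at most 16, crops included, and the job is handed in when it is done.

Besides the shell and the picture viewer there is one more tool, called after "Request:" as name([rows], argument=value, ...), one row to a line, values as JSON. apply_moves: Moves the arm, as the interface text tells. Its arguments: {"type":"object","properties":{"moves":{"type":"array"},"squeeze":{"type":"number"}},"required":["moves"]}

```bash
ls; mkdir -p pics; cat > h.py <<'E'
import numpy as np, cv2
from bench import env, grab_frame, calibration, spot_in, tip_of
def save(cam,name):
    im=grab_frame(cam); cv2.imwrite('pics/'+name,im[:,:,::-1]); return im
def px2w(cam,uv,z,cal=None):
    c=cal or calibration(cam); K=np.array(c['intrinsics']);T=np.array(c['extrinsics'])
    d=cv2.undistortPoints(np.array([[uv]],float),K,np.array([c['k1'],0,0,0,0.]))[0,0]
    r=T[:3,:3]@np.array([d[0],d[1],1]); o=T[:3,3]
    return o+r*(z-o[2])/r[2]
def w2px(cam,p,cal=None):
    c=cal or calibration(cam); K=np.array(c['intrinsics']);T=np.linalg.inv(np.array(c['extrinsics']))
    q=T[:3,:3]@np.array(p)+T[:3,3]
    return cv2.projectPoints(q.reshape(1,1,3),np.zeros(3),np.zeros(3),K,np.array([c['k1'],0,0,0,0.]))[0].ravel()
E
python3 - <<'E'
from h import *
np.set_printoptions(precision=4,suppress=True)
print(env.tip_reach, env.read_state())
a=save('top','top1.png');b=save('scene','scene1.png')
cv2.imwrite('pics/top1b.png',cv2.resize(a,(784,588),interpolation=cv2.INTER_CUBIC)[:,:,::-1])
for c in('top','scene'):print(c,calibration(c))
for n in ['tray','box_red','box_green','box_blue','box_yellow','cover','fence_a','dish_a','reagent_bottle','tool_pot']:
    print(n,[(np.round(d['uv'],1).tolist(),round(d['score'],2)) for d in tip_of(n,'top')][:4])
E
```

```text
pics
0.014 {'time': 0.0, 'joints': array([ 1.2254,  0.4808,  1.5969,  0.    ,  1.0651, -0.0466]), 'joint_velocities': array([-0.0001,  0.0002,  0.0015,  0.0006,  0.0004,  0.0006]), 'effort': array([ -0.005 , -95.0609, -43.0179,  -0.0003,   0.0117,  -0.    ]), 'tool_pos': array([0.1912, 0.6208, 0.2447]), 'tcp_rot': array([-0.4676, -3.1063,  0.0019]), 'wrist_force': array([-0.4841,  0.165 , -0.5802]), 'moment': array([-0.0142, -0.0147, -0.0048]), 'grip_width': 0.08531715164102147}
top {'intrinsics': array([[383.7475,   0.    , 277.1597],
       [  0.    , 383.7475, 210.4013],
       [  0.    ,   0.    ,   1.    ]]), 'k1': -0.08592706354166997, 'extrinsics': array([[-0.0029, -0.9955,  0.0949,  0.4533],
       [-0.9999,  0.0042,  0.014 , -0.0097],
       [-0.0144, -0.0948, -0.9954,  1.0512],
       [ 0.    ,  0.    ,  0.    ,  1.    ]])}
scene {'intrinsics': array([[456.9687,   0.    , 271.9791],
       [  0.    , 456.9687, 215.1365],
       [  0.    ,   0.    ,   1.    ]]), 'k1': -0.11795473977950069, 'extrinsics': array([[ 0.0345,  0.6255, -0.7794,  1.3336],
       [ 0.9994, -0.0171,  0.0306, -0.032 ],
       [ 0.0058, -0.78  , -0.6257,  0.7214],
       [ 0.    ,  0.    ,  0.    ,  1.    ]])}
tray [([271.0, 186.8], 0.93), ([178.1, 295.6], 0.54)]
box_red [([147.6, 212.6], 0.86), ([416.9, 249.5], 0.59), ([176.5, 298.5], 0.33)]
box_green [([176.4, 295.7], 0.69), ([249.3, 258.0], 0.68), ([417.5, 252.0], 0.64), ([371.6, 216.3], 0.2)]
box_blue [([416.9, 208.9], 0.74), ([285.8, 174.3], 0.34)]
box_yellow [([195.2, 201.0], 0.64)]
cover []
fence_a [([307.4, 262.3], 0.97), ([252.8, 257.2], 0.79), ([195.4, 273.7], 0.17)]
dish_a [([372.2, 220.4], 0.68), ([368.0, 261.8], 0.62)]
reagent_bottle [([186.6, 140.5], 0.69)]
tool_pot [([360.9, 144.1], 0.63)]
```

View pics/top1b.png

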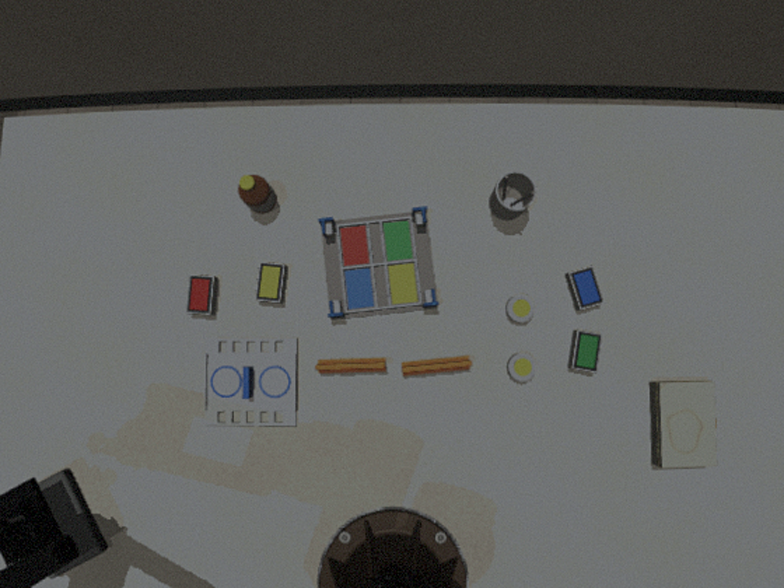

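View pics/scene1.png

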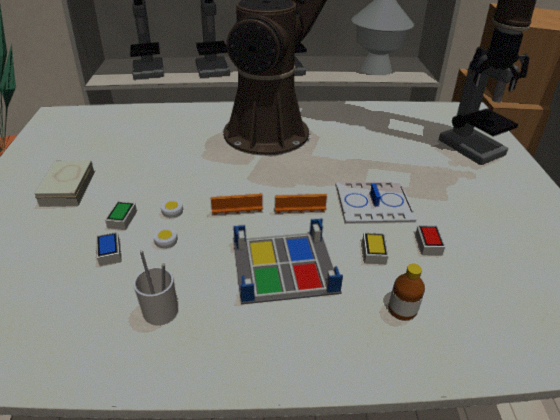

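The overhead picture shows four boxes (red 147,211; yellow 195,202; blue 418,206; green 418,251 native px), the tray at about (271,187), the cover at about (180,273), the fences at about (250,261) and (311,261), the dishes at about (371,220) and (372,262), and the bottle and pot behind them. The scene view agrees. Next I measure by colour.

```bash
cat > seg.py <<'E'
from h import *
def blobs(im,kind,amin):
    hsv=cv2.cvtColor(im,cv2.COLOR_RGB2HSV); H,S,V=[hsv[...,i].astype(int) for i in range(3)]
    sat=(S>110)&(V>50)
    m={'red':((H<5)|(H>172))&sat,'green':(H>45)&(H<80)&sat,'blue':(H>98)&(H<130)&sat,'yellow':(H>22)&(H<38)&sat,'orange':(H>=6)&(H<20)&sat}[kind]
    n,l,st,c=cv2.connectedComponentsWithStats(m.astype(np.uint8))
    out=[]
    for i in range(1,n):
        if st[i,4]>=amin: out.append((c[i],st[i,4],np.argwhere(l==i)[:,::-1]))
    return sorted(out,key=lambda t:-t[1])
def rect(cam,pts,z,cal=None):
    w=np.array([px2w(cam,p,z,cal)[:2] for p in pts])*1000
    (c,(a,b),ang)=cv2.minAreaRect(w.astype(np.float32))
    if a<b:a,b,ang=b,a,ang+90
    return w.mean(0).round(1),np.round(c,1),round(a,1),round(b,1),round((ang+90)%180-90,1)
E
python3 - <<'E'
from seg import *
im=cv2.imread('pics/top1.png')[:,:,::-1].copy()
cal=calibration('top')
for k in('red','green','blue','yellow','orange'):
    for c,a,p in blobs(im,k,12):
        z={'red':.028,'green':.028,'blue':.028,'yellow':.028,'orange':.05}[k]
        if 225<c[0]<315 and 150<c[1]<225: z=.004
        if k=='yellow' and c[0]>340:z=.022
        if k=='blue' and c[0]<220:z=.008
        print(k,c.round(1),a,'z',z,*rect('top',p,z,cal))
E
```

```text
red [252.8 175. ] 454 z 0.004 [652.   72.3] [652.5  72.6] 75.5 48.1 6.3
red [142.  209.9] 283 z 0.028 [553.9 372.7] [554.2 372.9] 61.3 35.7 -4.8
green [283.7 171.3] 354 z 0.004 [662.  -13.3] [661.5 -13.2] 73.4 45.5 5.8
green [419.3 250.6] 275 z 0.028 [ 441.3 -374.8] [ 441.8 -374.8] 60.2 34.1 -10.0
blue [256.2 205.8] 462 z 0.004 [566.3  62.7] [566.4  62.6] 74.3 47.7 6.6
blue [418.7 205. ] 295 z 0.028 [ 564.  -377.4] [ 564.2 -377.8] 61.8 36.0 16.6
blue [175.2 272.9] 98 z 0.008 [383.1 283.1] [382.8 287.8] 59.6 19.4 0.9
blue [300.7 151.2] 36 z 0.004 [718.6 -61. ] [713.6 -56.2] 28.5 22.3 -0.6
blue [231.4 158.8] 36 z 0.004 [698.4 132.4] [697.3 134.4] 34.0 19.0 -25.8
blue [238.3 222.4] 35 z 0.004 [520.5 111.6] [526.  107.4] 27.6 24.6 -6.0
blue [308.2 214.5] 34 z 0.004 [541.5 -79.8] [543.2 -81.5] 34.5 20.8 -27.0
blue [204.  270.7] 22 z 0.008 [389.3 203.9] [388.5 205.7] 52.0 15.9 9.7
blue [160.8 281.6] 20 z 0.008 [359.2 322.6] [360.9 322.3] 44.5 10.8 -89.5
blue [152.1 268.8] 14 z 0.008 [393.8 347.5] [392.9 347.8] 31.8 5.7 -19.5
yellow [287.3 202.2] 457 z 0.004 [575.7 -22.7] [575.8 -22.9] 73.9 46.8 5.8
yellow [192.2 200.9] 275 z 0.028 [577.6 234.7] [577.9 234.7] 59.2 34.1 -6.0
yellow [373.  261.7] 106 z 0.022 [ 412.8 -250.7] [ 413.4 -250.6] 29.3 26.9 -1.1
yellow [372.1 219.6] 104 z 0.022 [ 525.6 -250.7] [ 525.8 -250.5] 29.8 27.1 -1.4
yellow [176.1 130.2] 89 z 0.028 [775.5 284.3] [775.8 284.6] 28.5 28.2 1.8
orange [311.  260.8] 435 z 0.05 [417.2 -82.7] [417.4 -84.4] 127.5 24.1 -84.2
orange [250.4 260.6] 422 z 0.05 [418.1  74.3] [418.4  75.5] 124.9 23.3 90.0
orange [181.5 136.1] 171 z 0.05 [751.7 262.7] [753.5 264.1] 51.8 46.1 -44.2
```

Request:
apply_moves([
  [[0,0,10,60,-40,-10,-1],[0,0,12.3,120,-82,-20,-1],[0,0,12.3,180,-124,-30,-1],[0,0,12.3,240,-165,-40,-1],[0,0,12.3,300,-206,-45,-1],[0,0,12.3,345,-238,-45,-1],[0,0,12.3,363,-248,-45,-1],[0,0,12.3,363,-248,-45,-1]],
], squeeze=50)

```text
time: 1.6
tool_pos: [0.5576, 0.3705, 0.2]
tcp_rot: [0.138, 3.138, -0.0]
wrist_force: [-0.1, 0.7, -0.4]
grip_width: 0.0857
```

```bash
python3 - <<'E'
from seg import *
cal=calibration('wrist'); im=save('wrist','w1.png'); print(env.read_state()['tool_pos'],cal)
for k in('red','yellow','blue'):
    for c,a,p in blobs(im,k,100)[:3]:
        print(k,c.round(1),a,*rect('wrist',p[::5],.028,cal))
E
```

```text
[0.5564046  0.37133162 0.19995292] {'intrinsics': array([[326.63646233,   0.        , 280.86694664],
       [  0.        , 326.63646233, 205.31876875],
       [  0.        ,   0.        ,   1.        ]]), 'k1': -0.03405110284386238, 'extrinsics': array([[ 8.81205252e-02,  9.52304521e-01,  2.92148717e-01,
         4.82556627e-01],
       [ 9.96109526e-01, -8.40199973e-02, -2.65791729e-02,
         3.78211256e-01],
       [-7.65132067e-04,  2.93354291e-01, -9.56003491e-01,
         3.28370324e-01],
       [ 0.00000000e+00,  0.00000000e+00,  0.00000000e+00,
         1.00000000e+00]])}
red [ 28.5 282.7] 2301 [637.   94.8] [638.4  94.8] 71.5 44.5 5.6
red [283.6 181.8] 2215 [551.8 374.7] [552.6 374.3] 60.3 35.0 -4.1
yellow [144.7 217.7] 2079 [575.5 235.9] [576.4 235.8] 60.8 34.7 -6.1
blue [ 10.6 225. ] 1073 [571.3  97.7] [571.  101.6] 60.1 30.2 -19.7
blue [122.8  20.6] 919 [402.3 252.8] [402.1 243. ] 70.3 32.9 83.7
blue [210.9  18.8] 422 [408.3 325.8] [405.9 325.2] 54.9 23.3 84.4
```

View pics/w1.png

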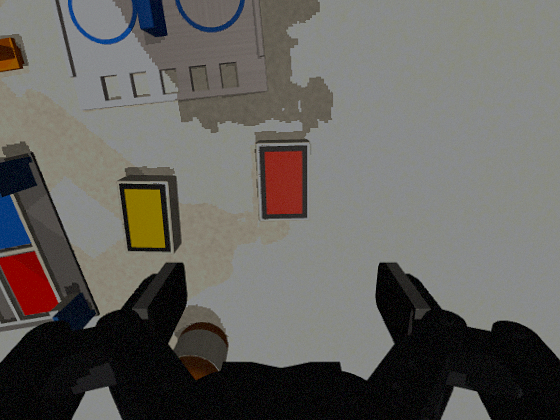

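Request:
apply_moves([
  [[0,0,0,-1.4,1,-60,-1],[0,0,0,-1.4,1,-120,-1],[0,0,0,-1.4,1,-165,-1],[0,0,0,-1.4,1,-176,-1],[0,0,0,-1.4,1,-176,-0.5],[0,0,0,-1.4,1,-176,1],[0,0,0,-1.4,1,-176,1],[0,0,0,-1.4,1,-176,1]],
])

```text
time: 2.65
tool_pos: [0.554, 0.3752, 0.0268]
tcp_rot: [0.132, 3.136, 0.003]
wrist_force: [-0.7, 2.4, 4.2]
grip_width: 0.0488
```

Request:
apply_moves([
  [[0,0,0,0,0,45,1],[0,0,0,8,-25,95,1],[0,0,6,26,-80,106,1],[0,0,11.1,46,-140,106,1],[0,0,11.1,66,-200,106,1],[0,0,11.1,85,-258,106,1],[0,0,11.1,96,-291,106,1],[0,0,11.1,99.4,-301.4,106,1]],
])

```text
time: 3.65
tool_pos: [0.6536, 0.0706, 0.1321]
tcp_rot: [-0.168, 3.134, -0.0]
wrist_force: [-0.2, 0.2, -0.5]
grip_width: 0.0492
```

Request:
apply_moves([
  [[0,0,0,0,0,0,1],[0,0,0,0,0,-50,1],[0,0,0,0,0,-85,1],[0,0,0,0,0,-85,1],[0,0,0,0,0,-85,1]],
])

```text
time: 4.28
tool_pos: [0.6529, 0.0739, 0.0468]
tcp_rot: [-0.174, 3.135, 0.0]
wrist_force: [-1.0, 0.0, 0.2]
grip_width: 0.0489
```

```bash
python3 - <<'E'
from seg import *
cal=calibration('wrist'); im=save('wrist','w2.png'); s=env.read_state();print(s['tool_pos'],s['tcp_rot'],s['wrist_force'],s['grip_width'])
E
```

```text
[0.65333354 0.07363402 0.04716018] [-1.73211520e-01  3.13446388e+00  1.16147686e-04] [ 0.12381882  0.38178096 -0.71037932] 0.04862025453870104
```

View pics/w2.png

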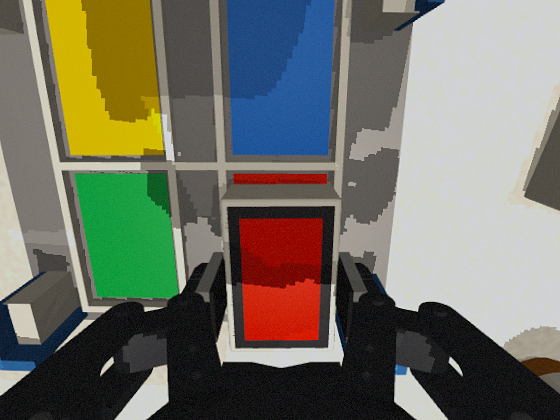

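Request:
apply_moves([
  [[0,0,0,0,0,-12,1],[0,0,0,0,0,-16.5,1],[0,0,0,0,0,-16.5,1],[0,0,0,0,0,-16.5,-0.5],[0,0,0,0,0,-16.5,-0.5],[0,0,0,0,0,40,-0.5],[0,0,0,0,0,100,-1],[0,0,-8,-20,40,150,-1]],
])

```text
time: 5.32
tool_pos: [0.635, 0.1087, 0.1941]
tcp_rot: [0.055, 3.139, -0.0]
wrist_force: [0.3, 0.0, -0.4]
grip_width: 0.0852
```

Request:
apply_moves([
  [[0,0,-4.3,-30,60,5,-1],[0,0,-4.3,-48,106,5,-1],[0,0,-4.3,-55.4,122.9,5,-1],[0,0,-4.3,-55.4,122.9,5,-1]],
])

```text
time: 5.82
tool_pos: [0.5779, 0.2338, 0.1966]
tcp_rot: [-0.162, -3.137, 0.0]
wrist_force: [0.2, 0.4, -1.0]
grip_width: 0.0851
```

```bash
python3 - <<'E'
from seg import *
cal=calibration('wrist'); s=env.read_state(); im=save('wrist','w3.png'); print(s['tool_pos'],s['tcp_rot'])
for k,z in(('red',.032),('yellow',.028)):
    for c,a,p in blobs(im,k,300)[:2]: print(k,c.round(1),a,*rect('wrist',p[::5],z,cal))
im=save('top','t2.png')
for k,z in(('red',.032),('yellow',.028)):
    for c,a,p in blobs(im,k,60)[:3]: print(k,c.round(1),a,*rect('top',p,z))
E
```

```text
[0.57785429 0.23376733 0.19664258] [-1.61786390e-01 -3.13711669e+00  4.01948531e-04]
red [126.4 270.3] 1381 [644.6  71. ] [650.   73.1] 57.2 35.0 7.1
yellow [ 37.  203.9] 3128 [567.9  -2.1] [568.7  -2.4] 70.9 45.5 6.5
yellow [282.5 186.6] 2373 [575.6 236.3] [576.1 236.3] 60.6 35.0 -5.9
red [252.  172.6] 285 [653.3  72.2] [653.4  72.2] 60.6 35.1 6.8
yellow [287.3 202.3] 456 [572.8 -22.5] [573.1 -22.7] 72.0 45.8 5.5
yellow [191.8 204.2] 201 [568.7 235.5] [570.  235.4] 44.6 35.4 -4.7
yellow [373.  261.8] 101 [ 412.7 -249.1] [ 412.3 -249.2] 26.7 26.5 88.9
```

Request:
apply_moves([
  [[0,0,0,-0.3,0.5,-60,-1],[0,0,0,-0.3,0.5,-120,-1],[0,0,0,-0.3,0.5,-165,-1],[0,0,0,-0.3,0.5,-176,-1],[0,0,0,-0.3,0.5,-176,-0.5],[0,0,0,-0.3,0.5,-176,1],[0,0,0,-0.3,0.5,-176,1],[0,0,0,-0.3,0.5,-176,1]],
])

```text
time: 6.92
tool_pos: [0.5794, 0.2337, 0.0231]
tcp_rot: [0.165, 3.134, 0.002]
wrist_force: [0.0, -4.5, 8.1]
grip_width: 0.0486
```

Request:
apply_moves([
  [[0,0,0,0,0,45,1],[0,0,0,0,-25,95,1],[0,0,6,0,-80,106,1],[0,0,12.3,0,-140,106,1],[0,0,12.3,0,-195,106,1],[0,0,12.3,0,-240,106,1],[0,0,12.3,-0.5,-258.5,106,1],[0,0,12.3,-0.5,-258.5,80,1]],
])

```text
time: 7.92
tool_pos: [0.5794, -0.0264, 0.1032]
tcp_rot: [-0.169, 3.132, -0.001]
wrist_force: [-0.2, 0.5, -2.2]
grip_width: 0.0491
```

Request:
apply_moves([
  [[0,0,0,0,0,-40,1],[0,0,0,0,0,-70,1],[0,0,0,0,0,-75.5,1],[0,0,0,0,0,-75.5,1],[0,0,0,0,0,-75.5,-0.5],[0,0,0,0,0,-75.5,-0.5],[0,0,0,0,0,-20,-0.5],[0,0,0,0,0,42,-0.5]],
])

```text
time: 8.93
tool_pos: [0.5768, -0.0249, 0.1437]
tcp_rot: [0.172, -3.135, -0.001]
wrist_force: [0.6, 0.2, 0.7]
grip_width: 0.0641
```

Request:
apply_moves([
  [[0,0,0,0,-10,40,-1],[0,0,5,-2,-70,54,-1],[0,0,10.3,-4,-130,54,-1],[0,0,10.3,-6,-190,54,-1],[0,0,10.3,-8,-250,54,-1],[0,0,10.3,-10,-310,54,-1],[0,0,10.3,-12,-354.9,54,-1],[0,0,10.3,-12,-354.9,54,-1]],
])

```text
time: 9.93
tool_pos: [0.565, -0.3832, 0.1968]
tcp_rot: [-0.448, 3.109, -0.002]
wrist_force: [0.5, 0.5, 0.7]
grip_width: 0.0858
```

```bash
python3 - <<'E'
from seg import *
env_s=env.read_state();cal=calibration('wrist'); im=save('wrist','w4.png'); print(env_s['tool_pos'],env_s['tcp_rot'],env.read_state()['tool_pos'])
for k,z in(('blue',.028),('green',.028)):
    for c,a,p in blobs(im,k,300)[:2]: print(k,c.round(1),a,*rect('wrist',p[::5],z,cal))
im=save('top','t3.png')
for k,z in(('red',.032),('yellow',.032),('green',.028),('blue',.028),('orange',.05)):
    for c,a,p in blobs(im,k,60)[:3]: print(k,c.round(1),a,*rect('top',p,z))
E
```

```text
[ 0.56495237 -0.3832158   0.19683408] [-4.47975300e-01  3.10905923e+00 -1.52106922e-03] [ 0.56500039 -0.38119954  0.19670691]
blue [289.1 187.6] 2337 [ 561.6 -375.3] [ 562.4 -374.9] 60.1 34.2 15.9
green [334.6  52.7] 2799 [ 439.1 -372.4] [ 439.8 -372.2] 59.6 33.4 -10.7
green [551.2 332.7] 653 [637.6 -46.2] [643.8 -45.8] 67.0 23.8 32.0
red [252.1 172.6] 283 [653.4  72.2] [653.6  72.3] 60.3 34.9 6.4
yellow [288.6 201. ] 275 [575.6 -26. ] [575.4 -25.6] 59.7 34.3 6.1
yellow [372.1 219.5] 102 [ 525.1 -248.4] [ 525.1 -248.2] 29.5 26.9 -1.4
yellow [176.1 130.3] 84 [773.9 283.2] [773.3 283.3] 28.1 25.7 89.0
green [284.1 172.1] 255 [655.  -14.4] [656.8 -13. ] 70.6 44.6 6.9
blue [256.2 205.8] 454 [563.7  61.1] [563.9  61.2] 72.5 45.9 6.1
blue [418.7 205.1] 296 [ 563.6 -377.5] [ 564.2 -377.8] 62.0 36.0 16.7
blue [175.5 273.1] 89 [383.8 276.8] [384.2 276.7] 58.4 8.2 0.9
orange [250.4 260.6] 411 [418.1  74.3] [418.4  75.5] 124.9 23.3 90.0
orange [181.9 136. ] 160 [751.9 261.6] [752.5 263.3] 52.1 46.8 -47.2
orange [295.3 261.9] 141 [414.5 -42.1] [413.4 -46.1] 50.4 23.9 -83.9
```

Request:
apply_moves([
  [[0,0,0,-1.1,1.2,-60,-1],[0,0,0,-1.1,1.2,-120,-1],[0,0,0,-1.1,1.2,-165,-1],[0,0,0,-1.1,1.2,-176,-1],[0,0,0,-1.1,1.2,-176,-0.5],[0,0,0,-1.1,1.2,-176,1],[0,0,0,-1.1,1.2,-176,1],[0,0,0,-1.1,1.2,-176,1]],
])

```text
time: 11.02
tool_pos: [0.5656, -0.3793, 0.0234]
tcp_rot: [-0.453, 3.106, -0.003]
wrist_force: [0.3, 2.2, 6.0]
grip_width: 0.0491
```

Request:
apply_moves([
  [[0,0,0,0,0,45,1],[0,0,0,0,25,95,1],[0,0,-5,0.5,85,106,1],[0,0,-10,1,145,106,1],[0,0,-10,1.5,205,106,1],[0,0,-10,2,265,106,1],[0,0,-10,2.5,325,106,1],[0,0,-10,3,385,106,1]],
])

```text
time: 12.02
tool_pos: [0.5681, 0.0081, 0.1288]
tcp_rot: [-0.18, 3.133, -0.0]
wrist_force: [0.3, -0.4, -2.2]
grip_width: 0.0489
```

Request:
apply_moves([
  [[0,0,0,0.5,40,0,1],[0,0,0,0.5,54.1,0,1],[0,0,0,0.5,54.1,-40,1],[0,0,0,0.5,54.1,-80,1],[0,0,0,0.5,54.1,-86,1],[0,0,0,0.5,54.1,-86,1]],
])

```text
time: 12.78
tool_pos: [0.5684, 0.06, 0.0419]
tcp_rot: [-0.179, 3.136, -0.0]
wrist_force: [0.1, 0.2, -0.3]
grip_width: 0.0487
```

```bash
python3 - <<'E'
from seg import *
im=save('wrist','w5.png'); s=env.read_state(); print(s['tool_pos'],s['tcp_rot'],s['wrist_force'],s['grip_width'])
E
```

```text
[0.56883249 0.06006585 0.04234291] [-1.79550741e-01  3.13474746e+00 -5.07348574e-05] [ 0.97536665  1.23728264 -0.08287054] 0.04910598526132584
```

View pics/w5.png

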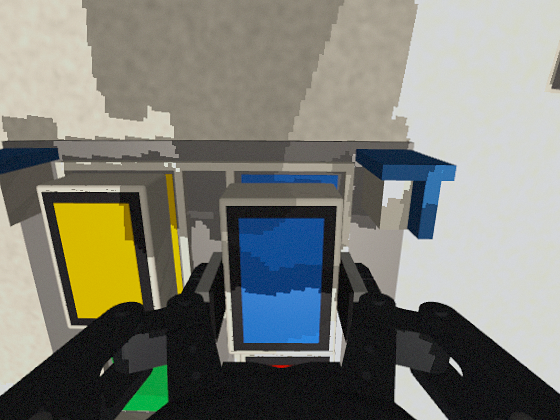

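Request:
apply_moves([
  [[0,0,0,0,3.5,0,1],[0,0,0,0,3.5,-8,1],[0,0,0,0,3.5,-15,1],[0,0,0,0,3.5,-15,1],[0,0,0,0,3.5,-15,-0.5],[0,0,0,0,3.5,-15,-0.5],[0,0,0,0,3.5,40,-0.5],[0,0,0,0,3.5,56,-0.6]],
])

```text
time: 13.82
tool_pos: [0.5691, 0.0639, 0.0992]
tcp_rot: [-0.18, 3.133, -0.0]
wrist_force: [0.4, -0.3, -0.4]
grip_width: 0.0685
```

```bash
python3 - <<'E'
from seg import *
s=env.read_state(); print(s['tool_pos'],s['tcp_rot'],s['wrist_force'],s['grip_width'])
E
```

```text
[0.56906907 0.06391476 0.09915888] [-1.80139789e-01  3.13349792e+00 -2.37486542e-05] [ 0.43308359 -0.32337546 -0.44797237] 0.0684641326278324
```

Request:
apply_moves([
  [[0,0,0,4,-50,0,-0.6],[0,0,0,7,-88.8,0,-0.6],[0,0,0,7,-88.8,-30,-0.6],[0,0,0,7,-88.8,-68,-0.6],[0,0,0,7,-88.8,-71,-0.6],[0,0,0,7,-88.8,-71,1],[0,0,0,7,-88.8,-71,1],[0,0,0,7,-88.8,-71,1]],
])

```text
time: 14.82
tool_pos: [0.5754, -0.0247, 0.0269]
tcp_rot: [-0.18, 3.135, -0.0]
wrist_force: [-0.6, 3.1, 0.3]
grip_width: 0.0489
```

Request:
apply_moves([
  [[0,0,0,0,0,10,1],[0,0,0,0,3.6,10,1],[0,0,0,0,3.6,10,1],[0,0,0,0,3.6,2,1],[0,0,0,0,3.6,0,1],[0,0,0,0,3.6,0,-0.5],[0,0,0,0,3.6,0,-0.5],[0,0,0,0,3.6,50,-0.5]],
])

```text
time: 15.82
tool_pos: [0.5724, -0.0212, 0.0731]
tcp_rot: [0.18, -3.13, -0.002]
wrist_force: [0.8, -0.5, 0.1]
grip_width: 0.064
```

```bash
python3 - <<'E'
from seg import *
s=env.read_state(); print(s['tool_pos'],s['tcp_rot'],s['wrist_force'],s['grip_width'])
E
```

```text
[ 0.57243738 -0.02118627  0.0731235 ] [ 1.79714805e-01 -3.12975517e+00 -1.54218002e-03] [ 0.78160905 -0.52172109  0.05795817] 0.0640428453937947
```

Request:
apply_moves([
  [[0,0,0,0,-10,55,-1],[0,0,-8,-22,-60,85,-1],[0,0,-16.8,-44,-115,110,-1],[0,0,-16.8,-66,-172,123,-1],[0,0,-16.8,-88,-229,123,-1],[0,0,-16.8,-110,-287,123,-1],[0,0,-16.8,-130,-340,123,-1],[0,0,-16.8,-135,-352.4,123,-1]],
])

```text
time: 16.82
tool_pos: [0.4384, -0.3767, 0.1984]
tcp_rot: [-0.285, -3.128, 0.001]
wrist_force: [0.4, 0.4, 0.5]
grip_width: 0.0855
```

```bash
python3 - <<'E'
from seg import *
grab_frame('top')
s=env.read_state();cal=calibration('wrist'); im=save('wrist','w6.png'); print(s['tool_pos'],s['tcp_rot'],env.read_state()['tool_pos'])
for c,a,p in blobs(im,'green',300)[:2]: print(c.round(1),a,*rect('wrist',p[::5],.028,cal))
im=save('top','t4.png')
for k,z in(('red',.032),('yellow',.032),('green',.028),('blue',.032)):
    for c,a,p in blobs(im,k,60)[:3]: print(k,c.round(1),a,*rect('top',p,z))
E
```

```text
[ 0.43851954 -0.37653046  0.19841322] [-2.84174557e-01 -3.12841768e+00  4.77423277e-04] [ 0.43914966 -0.37476636  0.19837864]
[284.8 189.1] 2285 [ 439.5 -372.3] [ 440.  -372.3] 60.6 34.6 -9.8
red [252.1 172.6] 278 [653.3  72.1] [653.2  72.1] 60.9 34.2 6.8
yellow [287.2 201. ] 288 [575.7 -22.1] [575.6 -22. ] 60.4 34.5 6.9
yellow [373.  261.7] 106 [ 413.2 -248.4] [ 413.7 -248.3] 29.0 26.6 -1.1
yellow [372.1 219.5] 105 [ 525.  -248.5] [ 525.1 -248.2] 29.5 26.9 -1.4
green [283.9 171.6] 353 [656.3 -13.8] [656.9 -13.2] 71.7 44.9 5.8
green [418.2 251.6] 216 [ 438.9 -371.7] [ 441.8 -374.8] 59.3 34.1 -10.0
blue [255.4 204.2] 285 [567.3  62.8] [567.1  62.8] 60.4 34.6 5.9
blue [175.4 273.1] 93 [384.2 275.8] [384.4 278.3] 58.2 13.5 0.8
```

Request:
apply_moves([
  [[0,0,0,1,1,-60,-1],[0,0,0,1,1,-120,-1],[0,0,0,1,1,-165,-1],[0,0,0,1,1,-175,-1],[0,0,0,1,1,-175,-0.5],[0,0,0,1,1,-175,1],[0,0,0,1,1,-175,1],[0,0,0,1,1,-175,1]],
])

```text
time: 17.98
tool_pos: [0.442, -0.3733, 0.0261]
tcp_rot: [0.28, 3.127, -0.003]
wrist_force: [1.2, 4.0, 7.3]
grip_width: 0.0487
```

Request:
apply_moves([
  [[0,0,0,0,0,45,1],[0,0,0,12,20,95,1],[0,0,8,40,66,106,1],[0,0,16.4,70,115,106,1],[0,0,16.4,100,164,106,1],[0,0,16.4,130,213,106,1],[0,0,16.4,160,262,106,1],[0,0,16.4,190,311,106,1]],
])

```text
time: 18.98
tool_pos: [0.6323, -0.06, 0.1319]
tcp_rot: [-0.169, 3.135, -0.001]
wrist_force: [0.8, -1.1, -1.7]
grip_width: 0.0486
```

Request:
apply_moves([
  [[0,0,0,22,36,0,1],[0,0,0,31.3,50.2,0,1],[0,0,0,31.3,50.2,-40,1],[0,0,0,31.3,50.2,-80,1],[0,0,0,31.3,50.2,-86,1],[0,0,0,31.3,50.2,-86,1],[0,0,0,31.3,50.2,-86,1]],
])

```text
time: 19.85
tool_pos: [0.6633, -0.0119, 0.0459]
tcp_rot: [-0.169, 3.134, -0.0]
wrist_force: [0.4, 0.0, -0.7]
grip_width: 0.0487
```

```bash
python3 - <<'E'
from seg import *
s=env.read_state(); print(s['tool_pos'],s['tcp_rot'],s['wrist_force'],s['grip_width'])
E
```

```text
[ 0.6633497  -0.01186124  0.04586931] [-1.68664226e-01  3.13442970e+00 -4.97375590e-04] [ 0.4488042   0.01086404 -0.70797012] 0.04866154046201249
```

Request:
apply_moves([
  [[0,0,0,0,0,-10,1],[0,0,0,0,0,-16,1],[0,0,0,0,0,-16,1],[0,0,0,0,0,-16,-0.5],[0,0,0,0,0,-16,-0.5],[0,0,0,0,0,40,-0.5],[0,0,0,0,0,100,-1],[0,0,-3,-40,40,130,-1]],
])

```text
time: 20.85
tool_pos: [0.6262, 0.0263, 0.1763]
tcp_rot: [-0.082, 3.134, -0.001]
wrist_force: [1.0, 0.7, 0.0]
grip_width: 0.0855
```

Request:
apply_moves([
  [[0,0,-2,-40,42,24,-1],[0,0,-2,-80,84,24,-1],[0,0,-2,-120,126,24,-1],[0,0,-2,-160,168,24,-1],[0,0,-2,-200,210,24,-1],[0,0,-2,-235,248,24,-1],[0,0,-2,-239,252,24,-1],[0,0,-2,-239,252,24,-1]],
])

```text
time: 21.85
tool_pos: [0.3841, 0.2797, 0.1972]
tcp_rot: [-0.035, 3.141, -0.0]
wrist_force: [-0.0, 0.6, 0.7]
grip_width: 0.0855
```

```bash
python3 - <<'E'
from seg import *
top=save('top','t5.png')
s=env.read_state();cal=calibration('wrist'); im=save('wrist','w7.png'); print(s['tool_pos'],s['tcp_rot'],env.read_state()['tool_pos'])
for c,a,p in blobs(im,'blue',50)[:6]: print(c.round(1),a,*rect('wrist',p[::3],.008,cal))
for k,z in(('red',.032),('yellow',.032),('green',.032),('blue',.032)):
    for c,a,p in blobs(top,k,60)[:2]: print(k,c.round(1),a,*rect('top',p,z))
E
```

```text
[0.38461181 0.27927822 0.19718292] [-3.27954695e-02  3.14110982e+00 -9.33054339e-05] [0.3848712  0.27901307 0.19715133]
[276.6 189.6] 826 [390.5 276. ] [391.6 275.9] 66.4 12.9 -1.2
[325.3 182.2] 631 [381.8 325.2] [383.5 324.3] 60.6 60.4 68.4
[229. 180.] 625 [381.7 228.6] [383.6 228.3] 60.3 60.0 0.1
[ 79.6 325.7] 152 [558.7  48.1] [558.6  48.6] 25.4 10.2 -79.8
[ 98.5 314.3] 72 [542.2  72.8] [542.4  73.6] 18.2 6.4 -80.0
red [252.1 172.6] 278 [653.3  72. ] [653.3  72.1] 60.6 34.8 7.2
yellow [287.3 201.1] 272 [575.5 -22.5] [575.5 -22.4] 58.1 33.9 6.9
yellow [373.  261.8] 104 [ 413.  -248.3] [ 413.7 -248.3] 29.0 26.6 -1.1
green [285.  170.3] 179 [659.2 -16.7] [659.7 -16.6] 58.8 33.6 5.8
blue [255.5 204.3] 280 [567.3  62.6] [567.4  63. ] 59.2 34.8 6.4
```

View pics/w7.png

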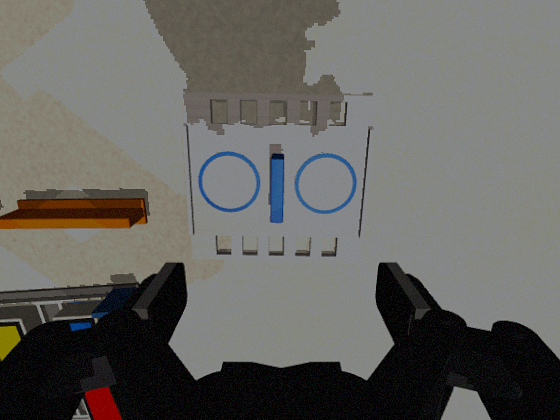

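```bash
python3 - <<'E'
import cv2
im=cv2.imread('pics/t5.png')[130:240,215:325]
cv2.imwrite('pics/t5c.png',cv2.resize(im,(550,550),interpolation=cv2.INTER_CUBIC))
E
```

```text
(no output)
```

View pics/t5c.png

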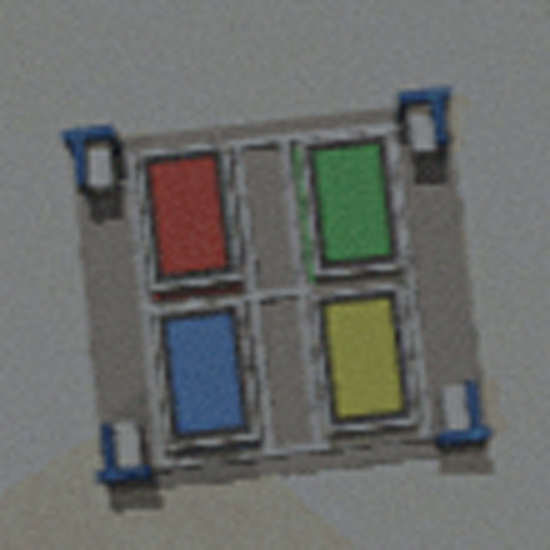

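Request:
apply_moves([
  [[0,0,2,40,-42,0,-0.6],[0,0,5.1,80,-85,0,-0.6],[0,0,5.1,120,-128,0,-0.6],[0,0,5.1,160,-171,0,-0.6],[0,0,5.1,200,-214,0,-0.6],[0,0,5.1,240,-257,0,-0.6],[0,0,5.1,275.6,-294.4,0,-0.6],[0,0,5.1,275.6,-294.4,-50,-0.6]],
])

```text
time: 22.95
tool_pos: [0.665, -0.02, 0.1493]
tcp_rot: [-0.164, 3.129, -0.003]
wrist_force: [0.1, 0.5, -1.9]
grip_width: 0.0683
```

Request:
apply_moves([
  [[0,0,0,0,0,-50,-0.6],[0,0,0,0,0,-90,-0.6],[0,0,0,0,0,-90,-0.6],[0,0,0,0,0,-90,-0.6]],
])

```text
time: 23.45
tool_pos: [0.6607, -0.0158, 0.0585]
tcp_rot: [-0.17, 3.136, -0.0]
wrist_force: [-0.2, 1.0, 0.8]
grip_width: 0.0682
```

```bash
python3 - <<'E'
from seg import *
save('wrist','w8.png');s=env.read_state(); print(s['tool_pos'],s['tcp_rot'],s['wrist_force'],s['grip_width'])
E
```

```text
[ 0.66097891 -0.01559493  0.0590087 ] [-1.70796173e-01  3.13457852e+00 -4.91802579e-04] [-0.11822297 -0.61602965 -0.35838863] 0.06860091590595908
```

View pics/w8.png

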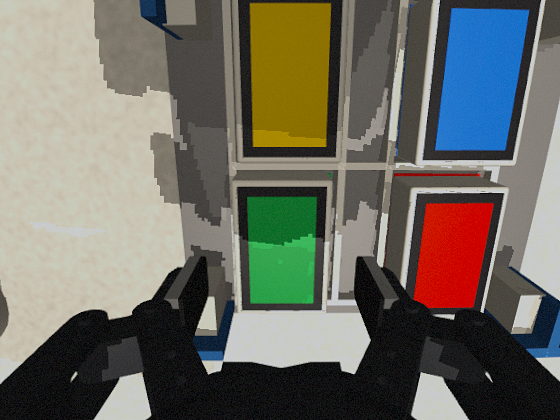

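Request:
apply_moves([
  [[0,0,0,0,0,-25,-0.6],[0,0,0,0,0,-31,-0.6],[0,0,0,0,0,-31,1],[0,0,0,0,0,-31,1],[0,0,0,0,0,-31,1],[0,0,0,0,0,-22,1],[0,0,0,1,3.5,-22,1],[0,0,0,1,3.5,-22,1]],
])

```text
time: 24.5
tool_pos: [0.6609, -0.0111, 0.0354]
tcp_rot: [-0.173, 3.137, -0.0]
wrist_force: [0.5, -0.3, -1.8]
grip_width: 0.0489
```

Request:
apply_moves([
  [[0,0,0,0,0,-6,1],[0,0,0,0,0,-9,1],[0,0,0,0,0,-9,1],[0,0,0,0,0,-9,-0.4],[0,0,0,0,0,-9,-0.4],[0,0,0,0,0,-9,-0.5]],
])

```text
time: 25.25
tool_pos: [0.6606, -0.0114, 0.0258]
tcp_rot: [0.172, -3.136, -0.0]
wrist_force: [-0.6, 0.0, -0.5]
grip_width: 0.0638
```

```bash
python3 - <<'E'
from seg import *
s=env.read_state(); print(s['tool_pos'],s['tcp_rot'],s['wrist_force'],s['grip_width'])
E
```

```text
[ 0.66055881 -0.01139738  0.02575152] [ 1.72027997e-01 -3.13634332e+00 -7.80000192e-05] [-0.59709584  0.00687421 -0.47078781] 0.0638094433354049
```

Request:
apply_moves([
  [[0,0,0,0,0,50,-0.5],[0,0,0,0,0,105,-0.8],[0,0,-3,-40,41,130,-0.8],[0,0,-6.3,-80,83,130,-0.8],[0,0,-6.3,-120,125,130,-0.8],[0,0,-6.3,-160,166,130,-0.8],[0,0,-6.3,-200,208,130,-0.8],[0,0,-6.3,-240,250,130,-0.8]],
])

```text
time: 26.25
tool_pos: [0.4195, 0.2397, 0.1562]
tcp_rot: [0.001, 3.141, 0.0]
wrist_force: [0.1, 0.8, 0.0]
grip_width: 0.0769
```

Request:
apply_moves([
  [[0,0,0,-30,32,0,-0.8],[0,0,0,-36.8,38,-10,-0.8],[0,0,0,-36.8,38,-10,-0.8]],
])

```text
time: 26.62
tool_pos: [0.3835, 0.2765, 0.1455]
tcp_rot: [0.002, -3.141, 0.001]
wrist_force: [0.9, -0.1, 0.3]
grip_width: 0.0773
```

```bash
python3 - <<'E'
from seg import *
top=save('top','t6.png')
s=env.read_state();cal=calibration('wrist'); im=save('wrist','w9.png'); print(s['tool_pos'],s['tcp_rot'],env.read_state()['tool_pos'])
for c,a,p in blobs(im,'blue',50)[:3]: print(c.round(1),a,*rect('wrist',p[::3],.008,cal))
for k,z in(('red',.032),('yellow',.032),('green',.032),('blue',.032)):
    for c,a,p in blobs(top,k,60)[:3]: print(k,c.round(1),a,*rect('top',p,z))
E
```

```text
[0.38417206 0.27620091 0.1457977 ] [ 4.38628173e-05 -3.14104214e+00  8.72497198e-04] [0.38459953 0.27604173 0.14599506]
[279.7 206.9] 1182 [392.  276.1] [392.6 275.9] 68.9 12.9 0.3
[336.9 195.1] 880 [381.7 324.4] [383.2 324.1] 60.8 60.4 19.1
[223.7 194.8] 878 [381.5 229.1] [383.5 228. ] 60.7 60.5 -34.6
red [252.1 172.7] 281 [653.2  72. ] [653.5  72.3] 60.6 34.8 7.9
yellow [287.3 201.1] 282 [575.4 -22.4] [575.5 -22. ] 59.5 34.8 5.9
yellow [372.1 219.5] 102 [ 525.1 -248.4] [ 525.1 -248.2] 29.5 26.9 -1.4
yellow [372.9 261.8] 102 [ 413.  -248.1] [ 413.7 -248.3] 29.0 26.6 -1.1
green [283.3 169.9] 187 [660.2 -12.2] [660.1 -13.1] 58.5 32.0 6.4
blue [255.4 204.2] 282 [567.5  62.9] [567.4  63.3] 59.4 35.2 7.9
```

```bash
python3 - <<'E'
from seg import *
im=cv2.imread('pics/top1.png')[:,:,::-1].copy()
hsv=cv2.cvtColor(im,cv2.COLOR_RGB2HSV).astype(int)
m=(abs(hsv[...,0]-110)<14)&(hsv[...,1]>60)&(hsv[...,2]>40)
ys,xs=np.nonzero(m[245:310,140:215]); xs+=140;ys+=245
for nm,sel,z in(('A',xs<174.5,.008),('B',xs>181.5,.008),('fin',(xs>=174)&(xs<=181),.042)):
    p=np.c_[xs,ys][sel]; w=np.array([px2w('top',q,z)[:2] for q in p])*1000
    if nm=='fin': print(nm,len(p),w.mean(0))
    else:
        w32=w.astype(np.float32); print(nm,len(p),cv2.fitEllipse(w32),cv2.minAreaRect(w32)[:2])
E
```

```text
A 159 ((384.1892395019531, 318.7234802246094), (59.88133239746094, 68.22418975830078), 160.1952667236328) ((384.0225524902344, 319.7912292480469), (62.27495193481445, 67.23992156982422))
B 116 ((385.06793212890625, 226.4395294189453), (57.78096008300781, 58.64043045043945), 0.9986517429351807) ((385.81842041015625, 225.9385223388672), (59.366310119628906, 60.46337890625))
fin 104 [385.89714488 271.92792697]
```

Request:
apply_moves([
  [[0,0,0,-1,0,-60,-0.8],[0,0,0,-1,0,-110,-0.8],[0,0,0,-1,0,-120,0],[0,0,0,-1,0,-120,0.5],[0,0,0,-1,0,-120,1],[0,0,0,-1,0,-120,1],[0,0,0,-1,0,-120,1],[0,0,0,-1,0,-120,1]],
], squeeze=90)

```text
time: 27.72
tool_pos: [0.384, 0.2771, 0.028]
tcp_rot: [0.0, 3.139, 0.002]
wrist_force: [1.2, -4.4, 14.1]
grip_width: 0.0106
```

```bash
python3 - <<'E'
from seg import *
s=env.read_state(); print(s['tool_pos'],s['tcp_rot'],s['wrist_force'],s['grip_width'])
E
```

```text
[0.38398816 0.27710345 0.02796897] [1.06440114e-04 3.13897507e+00 2.29975353e-03] [ 1.17466554 -4.43757411 14.11084557] 0.01055495081844632
```

Request:
apply_moves([
  [[0,0,0,0,0,30,1],[0,0,0,0,0,80,1],[0,0,3,33,-36,100,1],[0,0,6.3,69,-76,100,1],[0,0,6.3,105,-116,100,1],[0,0,6.3,141,-155,100,1],[0,0,6.3,177,-194,100,1],[0,0,6.3,210,-230,100,1]],
])

```text
time: 28.72
tool_pos: [0.5942, 0.045, 0.1275]
tcp_rot: [-0.172, 3.135, -0.0]
wrist_force: [0.1, 0.5, -4.0]
grip_width: 0.0102
```

Request:
apply_moves([
  [[0,0,0,18.8,-21.1,0,1],[0,0,0,18.8,-21.1,0,1],[0,0,0,18.8,-21.1,-30,1],[0,0,0,18.8,-21.1,-40,1],[0,0,0,18.8,-21.1,-40,1]],
])

```text
time: 29.35
tool_pos: [0.611, 0.026, 0.0861]
tcp_rot: [0.173, -3.136, -0.0]
wrist_force: [-0.4, 0.1, -2.7]
grip_width: 0.0106
```

```bash
python3 - <<'E'
from seg import *
save('wrist','w10.png');save('scene','s10.png');s=env.read_state(); print(s['tool_pos'],s['tcp_rot'],s['wrist_force'],s['grip_width'])
E
```

```text
[0.61200654 0.02587143 0.08705239] [-1.72790514e-01  3.13604762e+00 -8.91338331e-05] [ 0.78049235 -0.32427494 -3.22301772] 0.010768958580943754
```

View pics/w10.png

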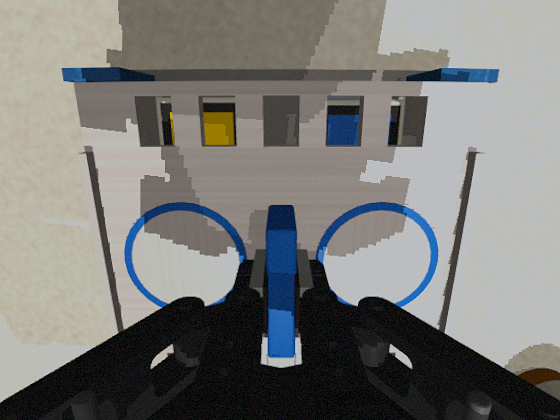

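Request:
apply_moves([
  [[0,0,0,0.8,0,-7,1],[0,0,0,0.8,0,-14,1],[0,0,0,0.8,0,-20,1],[0,0,0,0.8,0,-21,1],[0,0,0,0.8,0,-21,1]],
])

```text
time: 30.08
tool_pos: [0.6124, 0.0255, 0.066]
tcp_rot: [-0.172, 3.137, 0.0]
wrist_force: [-6.2, -0.3, 17.6]
grip_width: 0.0105
```

```bash
python3 - <<'E'
from seg import *
a=save('scene','s11.png');s=env.read_state(); print(s['tool_pos'],s['tcp_rot'],s['wrist_force'],s['moment'],s['grip_width'])
cv2.imwrite('pics/s11c.png',cv2.resize(a[215:310,220:355],(810,570),interpolation=cv2.INTER_CUBIC)[:,:800,::-1])
E
```

```text
[0.61244331 0.0255045  0.06593562] [-1.72052183e-01  3.13679422e+00  4.61601662e-06] [-6.55550798  0.79257845 17.69321373] [ 0.02584232  1.01557179 -0.00946102] 0.010385293127871233
```

View pics/s11c.png

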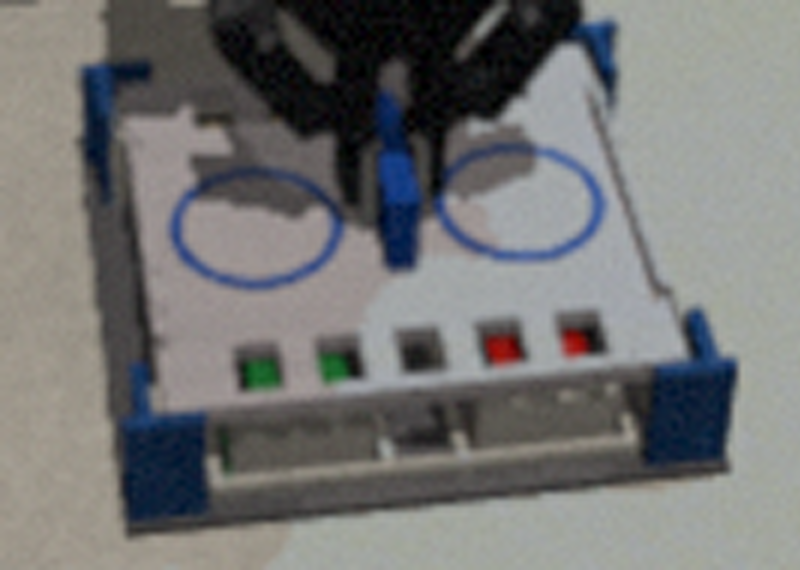

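Request:
apply_moves([
  [[0,0,0,0,0,0,0.2],[0,0,0,0,0,0,0],[0,0,0,0,0,40,0],[0,0,-10,0,0,90,-0.5],[0,0,-20.5,-30,8,134,-0.5],[0,0,-31,-60,16,134,-0.5],[0,0,-41.5,-90,25,134,-0.5],[0,0,-52,-120,34,134,-0.5]],
])

```text
time: 31.12
tool_pos: [0.4916, 0.0597, 0.1992]
tcp_rot: [1.229, 2.891, 0.0]
wrist_force: [0.1, 0.2, -0.2]
grip_width: 0.064
```

Request:
apply_moves([
  [[0,0,-10.5,-20,6,0,-0.5],[0,0,-21,-40,11,0,-0.5],[0,0,-31.5,-55,15,0,-0.5],[0,0,-42,-62,16,0,-0.5],[0,0,-44.3,-62,16,0,-0.5],[0,0,-44.3,-62,16,0,-0.5]],
])

```text
time: 31.88
tool_pos: [0.4306, 0.0755, 0.1992]
tcp_rot: [2.221, 2.221, 0.0]
wrist_force: [-0.1, -0.0, -0.1]
grip_width: 0.0639
```

```bash
python3 - <<'E'
from seg import *
save('top','t7.png'); s=env.read_state();cal=calibration('wrist'); im=save('wrist','w12.png'); print(s['tool_pos'],s['tcp_rot'],env.read_state()['tool_pos'])
import pickle;pickle.dump(cal,open('cal12.pkl','wb'))
for c,a,p in blobs(im,'blue',50)[:6]: print(c.round(1),a,*rect('wrist',p[::3],.046,cal))
for c,a,p in blobs(im,'orange',50)[:3]: print('or',c.round(1),a,*rect('wrist',p[::5],.05,cal))
E
```

```text
[0.4306648  0.07551758 0.19916866] [2.22042610e+00 2.22228704e+00 2.17056078e-04] [0.43066256 0.07548113 0.19913231]
[485.2 259.4] 2061 [627.3  10.2] [628.   -6.9] 82.5 81.5 -1.2
[474.7 193.4] 749 [605.5  75.9] [606.8  73.9] 61.0 60.1 0.4
[382.9 160.8] 501 [518.8 105.4] [526.8  87.7] 68.9 30.2 -83.3
[401.3 193.7] 256 [537.5  75.8] [537.8  75.7] 16.1 13.1 7.5
[548.4 319.7] 235 [709.4 -59.8] [710.1 -61.9] 33.6 24.5 43.3
[401.2 218.8] 91 [540.8  52.1] [541.2  52.2] 14.7 5.1 6.7
or [265.1 190.9] 2735 [416.1  78.2] [417.1  79.3] 129.5 23.2 -88.3
or [266.4 316.7] 2266 [415.6 -51.1] [415.8 -55.5] 117.4 23.5 -84.3
```

View pics/w12.png

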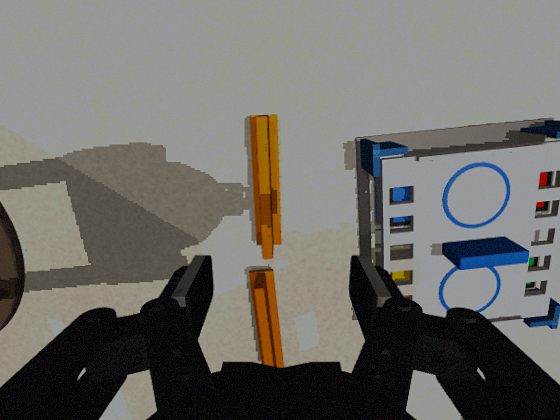

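```bash
cat > fit.py <<'E'
from seg import *
from scipy.optimize import minimize
def proj(cam,P,cal):
    K=np.array(cal['intrinsics']);T=np.linalg.inv(np.array(cal['extrinsics']))
    q=np.asarray(P)@T[:3,:3].T+T[:3,3]
    return cv2.projectPoints(q.reshape(-1,1,3),np.zeros(3),np.zeros(3),K,np.array([cal['k1'],0,0,0,0.]))[0].reshape(-1,2)
def box(cx,sx,sy,z0,z1):
    return np.array([[cx+a*sx/2,b*sy/2,z] for a in(-1,1) for b in(-1,1) for z in(z0,z1)])
PARTS=[box(0,.026,.130,.011,.016),box(0,.010,.130,.016,.050)]
def render(cam,x,cal,parts,z0,S=4):
    c,s=np.cos(x[2]),np.sin(x[2]);R=np.array([[c,-s,0],[s,c,0],[0,0,1]])
    m=np.zeros((420*S,560*S),np.uint8)
    for p in parts:
        u=proj(cam,p@R.T+[x[0],x[1],z0],cal)
        cv2.fillConvexPoly(m,cv2.convexHull(np.round((u+.5)*S).astype(np.int32)),1)
    return m
def fit(cam,mask,cal,x0,parts=PARTS,z0=0.,valid=None,S=4):
    M=cv2.resize(mask.astype(np.uint8),None,fx=S,fy=S,interpolation=cv2.INTER_NEAREST)
    V=np.ones_like(M) if valid is None else cv2.resize(valid.astype(np.uint8),None,fx=S,fy=S,interpolation=cv2.INTER_NEAREST)
    def f(p):
        m=render(cam,[p[0]/1000,p[1]/1000,np.radians(p[2])],cal,parts,z0)&V
        return -(m&M).sum()/max(1,((m|M)&V).sum())
    best=None
    for d in(0,1,2):
        r=minimize(f,x0 if best is None else best.x,method='Nelder-Mead',options=dict(initial_simplex=np.array((x0 if best is None else best.x))+np.array([[0,0,0],[6,0,0],[0,6,0],[0,0,4.]])*(1,.5,.25)[d],xatol=.05,fatol=1e-4))
        best=r
    return best.x.round(2),round(-best.fun,3)
def omask(im,lo):
    hsv=cv2.cvtColor(im,cv2.COLOR_RGB2HSV).astype(int);return (hsv[...,0]>=5)&(hsv[...,0]<21)&(hsv[...,1]>lo)&(hsv[...,2]>35)
E
python3 - <<'E'
from fit import *
import pickle
cal=pickle.load(open('cal12.pkl','rb'))
im=cv2.imread('pics/w12.png')[:,:,::-1].copy(); m=omask(im,130)
n,l,st,c=cv2.connectedComponentsWithStats(m.astype(np.uint8))
for i in range(1,n):
    if st[i,4]>800:
        y0=c[i][1]; v=np.ones_like(m)
        if y0>260: v[360:]=0
        print('wrist',c[i].round(1),st[i,4],fit('wrist',l==i,cal,[418,76 if y0<260 else -82,0 if y0<260 else 6],valid=v))
cal=calibration('top')
im=cv2.imread('pics/top1.png')[:,:,::-1].copy(); m=omask(im,100)
n,l,st,c=cv2.connectedComponentsWithStats(m.astype(np.uint8))
for i in range(1,n):
    if st[i,4]>300: print('top',c[i].round(1),st[i,4],fit('top',l==i,cal,[418,76 if c[i][0]<280 else -82,0 if c[i][0]<280 else 6]))
E
```

```text
wrist [265.6 186.4] 3154 (array([460.  ,  80.67, -12.44]), np.float64(-0.0))
wrist [266.4 316.7] 2248 (array([446., -78.,   2.]), np.float64(-0.0))
top [311.3 260.8] 454 (array([460.  , -77.33,  -6.44]), np.float64(-0.0))
top [250.3 260.7] 448 (array([460.  ,  80.67, -12.44]), np.float64(-0.0))fit.py:22: RuntimeWarning: overflow encountered in scalar negative
  return -(m&M).sum()/max(1,((m|M)&V).sum())
```

```bash
python3 - <<'E'
from fit import *
import pickle
cal=pickle.load(open('cal12.pkl','rb'))
for k in('circle_a','cover_grip','slots_a','cover'):
    for d in tip_of(k,'wrist')[:3]:
        z={'circle_a':.046,'cover_grip':.08,'slots_a':.046,'cover':.038}[k]
        print(k,np.round(d['uv'],1),round(d['score'],2),(px2w('wrist',d['uv'],z,cal)*1000).round(1))
t=cv2.imread('pics/t7.png')[:,:,::-1].copy()
hsv=cv2.cvtColor(t,cv2.COLOR_RGB2HSV).astype(int)
m=(abs(hsv[...,0]-110)<14)&(hsv[...,1]>60)&(hsv[...,2]>40)
n,l,st,c=cv2.connectedComponentsWithStats(m.astype(np.uint8),connectivity=8)
for i in range(1,n):
    if st[i,4]>8:
        p=np.argwhere(l==i)[:,::-1]; w=np.array([px2w('top',q,.046)[:2] for q in p])*1000
        print(c[i].round(1),st[i,4],w.mean(0).round(1),cv2.minAreaRect(w.astype(np.float32)))
E
```

```text
circle_a [468.2 291.1] 0.75 [616.6 -24.3  46. ]
circle_a [476.  196.2] 0.73 [606.7  73.7  46. ]
circle_a [269.9 313.1] 0.62 [419.1 -48.6  46. ]
cover_grip [492.1 258.7] 0.78 [609.3  28.1  80. ]
slots_a [540.8 236.8] 0.86 [677.4  33.7  46. ]
slots_a [266.9 183.7] 0.66 [417.7  84.9  46. ]
slots_a [401.1 252.3] 0.58 [544.1  18.4  46. ]
cover [465.7 240.6] 0.67 [609.5  26.7  38. ]
[300.7 151.2] 51 [708.1 -58.9] ((704.4971923828125, -55.67837142944336), (24.095109939575195, 30.10490608215332), 89.5105209350586)
[231.6 158.8] 49 [688.6 126.2] ((687.6419677734375, 128.4921417236328), (23.36524772644043, 36.11751174926758), 59.739444732666016)
[269.2 184.7] 109 [617.8  25.4] ((618.2529296875, 25.375295639038086), (62.832454681396484, 11.986102104187012), 6.265268802642822)
[287.6 184.2] 107 [618.9 -23.3] ((619.4153442382812, -23.07415008544922), (60.93492889404297, 58.98664093017578), 89.73251342773438)
[251.9 188.5] 103 [607.9  71.4] ((607.8018188476562, 71.95452880859375), (59.86981964111328, 60.82441329956055), 72.0544204711914)
[307.9 214. ] 53 [539.4 -76.3] ((544.6481323242188, -73.84783172607422), (26.288232803344727, 31.677568435668945), 89.75970458984375)
[251.9 213.5] 28 [541.3  71.2] ((541.275390625, 70.79829406738281), (13.26907730102539, 10.557151794433594), 0.1601250022649765)
[261.2 212.4] 27 [544.   46.5] ((543.806640625, 47.077205657958984), (13.250471115112305, 10.54315185546875), 0.03434263542294502)
[236.2 218.3] 19 [528.8 112.6] ((528.2234497070312, 112.96300506591797), (18.536989212036133, 5.288135051727295), 0.4180026948451996)
```

```bash
sed -i 's/return -(m&M).sum()/return -float((m\&M).sum())/' fit.py
python3 - <<'E'
from fit import *
import pickle
cal=pickle.load(open('cal12.pkl','rb'))
im=cv2.imread('pics/w12.png')[:,:,::-1].copy(); m=omask(im,130)
n,l,st,c=cv2.connectedComponentsWithStats(m.astype(np.uint8))
for i in range(1,n):
    if st[i,4]>800:
        y0=c[i][1]; v=np.ones_like(m)
        if y0>260: v[360:]=0
        print('wrist',c[i].round(1),st[i,4],fit('wrist',l==i,cal,[418,76 if y0<260 else -82,0 if y0<260 else 6],valid=v))
cal=calibration('top')
im=cv2.imread('pics/top1.png')[:,:,::-1].copy(); m=omask(im,100)
n,l,st,c=cv2.connectedComponentsWithStats(m.astype(np.uint8))
for i in range(1,n):
    if st[i,4]>300: print('top',c[i].round(1),st[i,4],fit('top',l==i,cal,[418,76 if c[i][0]<280 else -82,0 if c[i][0]<280 else 6]))
E
```

```text
wrist [265.6 186.4] 3154 (array([415.25,  78.37,   1.55]), np.float64(0.855))
wrist [266.4 316.7] 2248 (array([414.16, -82.61,   5.34]), np.float64(0.971))
top [311.3 260.8] 454 (array([416.11, -84.75,   5.66]), np.float64(0.913))
top [250.3 260.7] 448 (array([417.12,  77.07,   0.96]), np.float64(0.896))
```

Request:
apply_moves([
  [[0,0,1.2,-14.7,2.5,-50,-0.5],[0,0,1.2,-14.7,2.5,-110,-0.5],[0,0,1.2,-14.7,2.5,-155,-0.5],[0,0,1.2,-14.7,2.5,-161,-0.5],[0,0,1.2,-14.7,2.5,-161,0.2],[0,0,1.2,-14.7,2.5,-161,1],[0,0,1.2,-14.7,2.5,-161,1],[0,0,1.2,-14.7,2.5,-161,1]],
], squeeze=60)

```text
time: 33.17
tool_pos: [0.4168, 0.0781, 0.0395]
tcp_rot: [2.197, 2.243, 0.003]
wrist_force: [-1.6, -0.6, 17.8]
grip_width: 0.0089
```

Request:
apply_moves([
  [[0,0,0,0,0,0,1],[0,0,0,0,0,0,1]],
])

```text
time: 33.42
tool_pos: [0.4168, 0.0781, 0.0395]
tcp_rot: [2.197, 2.243, 0.003]
wrist_force: [-0.5, 0.0, 17.2]
grip_width: 0.0087
```

```bash
python3 - <<'E'
from seg import *
save('wrist','w13.png');s=env.read_state(); print(s['tool_pos'],s['tcp_rot'],s['wrist_force'],s['grip_width'])
E
```

```text
[0.41681179 0.07811653 0.03950379] [2.19734106 2.24297445 0.00320597] [-0.04521771  0.62747258 16.89138447] 0.008808118992058214
```

Request:
apply_moves([
  [[0,0,0,0,0,40,1],[0,0,0,0,0,95,1],[0,0,2,50,-8,111,1],[0,0,5.3,105,-18,111,1],[0,0,5.3,160,-27,111,1],[0,0,5.3,215,-36,111,1],[0,0,5.3,255,-43,111,1],[0,0,5.3,263.2,-44.6,111,1]],
])

```text
time: 34.48
tool_pos: [0.6812, 0.0329, 0.1498]
tcp_rot: [2.092, 2.342, 0.002]
wrist_force: [0.5, 0.9, -0.9]
grip_width: 0.0089
```

Request:
apply_moves([
  [[0,0,0,0,0,-30,1],[0,0,0,0,0,-48,1],[0,0,0,0,0,-48,1],[0,0,0,0,0,-48,1]],
])

```text
time: 34.98
tool_pos: [0.6792, 0.0335, 0.1021]
tcp_rot: [2.092, 2.343, 0.001]
wrist_force: [0.4, -0.5, -1.1]
grip_width: 0.0087
```

```bash
python3 - <<'E'
from fit import *
import pickle
s=env.read_state();cal=calibration('wrist'); im=save('wrist','w14.png');pickle.dump(cal,open('cal14.pkl','wb')); print(s['tool_pos'],s['tcp_rot'],s['wrist_force'],s['grip_width'])
for k in('circle_a','cover_grip','slots_a'):
    for d in tip_of(k,'wrist')[:3]:
        z={'circle_a':.046,'cover_grip':.08,'slots_a':.046}[k]
        print(k,np.round(d['uv'],1),round(d['score'],2),(px2w('wrist',d['uv'],z,cal)*1000).round(1))
E
```

```text
[0.67918583 0.03353811 0.10207543] [2.09183274e+00 2.34319455e+00 7.57364778e-04] [ 0.36598312 -0.51809823 -1.12207405] 0.008732008903119681
circle_a [176.  304.6] 0.91 [615.8 -22.9  46. ]
circle_a [165.3 158.8] 0.59 [608.1  72.7  46. ]
cover_grip [149.8 260. ] 0.85 [612.   26.3  80. ]
cover_grip [162.9 158.2] 0.65 [618.4  79.5  80. ]
```

View pics/w14.png

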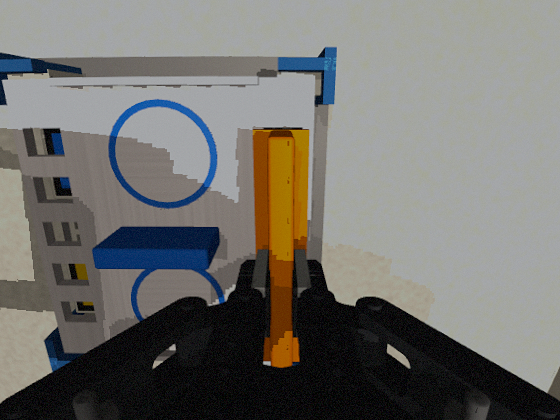

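```bash
python3 - <<'E'
from fit import *
import pickle
cal=pickle.load(open('cal14.pkl','rb'))
im=cv2.imread('pics/w14.png')[:,:,::-1].copy(); m=omask(im,130)
v=np.ones_like(m); v[245:]=0; m[:,:230]=0
print('fence',fit('wrist',m&v,cal,[679,33,6.5],z0=.0626,valid=v))
hsv=cv2.cvtColor(im,cv2.COLOR_RGB2HSV).astype(int)
b=(abs(hsv[...,0]-110)<14)&(hsv[...,1]>110)&(hsv[...,2]>50)
b[:95]=0;b[212:]=0;b[:,:100]=0;b[:,222:]=0
w=np.array([px2w('wrist',q,.046,cal)[:2] for q in np.argwhere(b)[:,::-1]])*1000
print('circA',cv2.fitEllipse(w.astype(np.float32)))
b=(abs(hsv[...,0]-110)<14)&(hsv[...,1]>110)&(hsv[...,2]>50); b[:222]=0;b[272:]=0;b[:,:90]=0;b[:,223:]=0
fin=[box(0,.060,.012,.008,.042)]
v=np.ones_like(b); v[265:]=0
print('coverfin',fit('wrist',b&v,cal,[612,25,6.5],parts=fin,z0=.038,valid=v))
# plate outline corner: far/left edges
E
```

```text
fence (array([678.62,  33.92,   6.81]), np.float64(0.653))
circA ((606.3280029296875, 74.1744613647461), (58.2098274230957, 58.30646896362305), 130.18772888183594)
coverfin (array([611.16,  25.55,   7.08]), np.float64(0.933))
```

Request:
apply_moves([
  [[0,0,0,0,0.3,-8,1],[0,0,0,0,0.3,-16,1],[0,0,0,0,0.3,-23,1],[0,0,0,0,0.3,-28,1],[0,0,0,0,0.3,-28,1]],
])

```text
time: 35.8
tool_pos: [0.6788, 0.0337, 0.0745]
tcp_rot: [-2.092, -2.343, 0.0]
wrist_force: [-11.3, 0.5, 26.6]
grip_width: 0.009
```

```bash
python3 - <<'E'
from seg import *
s=env.read_state(); print(s['tool_pos'],s['tcp_rot'],s['wrist_force'],s['moment'],s['grip_width'])
E
```

```text
[0.67875011 0.03372493 0.07451396] [-2.09215927e+00 -2.34329433e+00  3.39550160e-04] [-11.27022993   0.48742744  26.59929529] [-0.07493166  1.80070766 -0.05923342] 0.008973164028296357
```

Request:
apply_moves([
  [[0,0,0,0,0,0,0],[0,0,0,0,0,0,0],[0,0,0,0,0,45,-0.2],[0,0,0,0,0,85,-0.5],[0,0,-1,-53,-24,85,-0.5],[0,0,-1,-106,-48,85,-0.5],[0,0,-1,-160,-71,85,-0.5],[0,0,-1,-213,-95,85,-0.5]],
])

```text
time: 36.8
tool_pos: [0.4643, -0.0617, 0.158]
tcp_rot: [2.112, 2.325, -0.0]
wrist_force: [-0.7, -1.4, -0.2]
grip_width: 0.0638
```

Request:
apply_moves([
  [[0,0,0,-40,-18,0,-0.5],[0,0,0,-50.6,-22.2,-10,-0.5],[0,0,0,-50.6,-22.2,-10,-0.5]],
])

```text
time: 37.17
tool_pos: [0.4153, -0.0836, 0.1477]
tcp_rot: [-2.114, -2.324, 0.0]
wrist_force: [0.6, 0.1, 0.5]
grip_width: 0.0644
```

```bash
python3 - <<'E'
from fit import *
t=save('top','t8.png')
s=env.read_state();cal=calibration('wrist'); im=save('wrist','w15.png'); print(s['tool_pos'],s['tcp_rot'],env.read_state()['tool_pos'])
m=omask(im,130); m[:,:150]=0;m[:,400:]=0
v=np.ones_like(m); v[255:]=0
print('fence',fit('wrist',m&v,cal,[415,-83.5,5.5],valid=v))
m=omask(t,100); m[230:]=0; m[:150]=0;m[:,:230]=0
print(m.sum(),'placed',fit('top',m,calibration('top'),[681,33,6.5],z0=.035))
for k,z in(('red',.032),('yellow',.022)):
    for c,a,p in blobs(t,k,60)[:3]: print(k,c.round(1),a,*rect('top',p,z))
E
```

```text
[ 0.41629847 -0.08355656  0.14800537] [2.11316718e+00 2.32441327e+00 3.10904646e-04] [ 0.41673766 -0.08343484  0.14813551]
fence (array([414.22, -83.48,   5.33]), np.float64(0.879))
382 placed (array([675.48,  31.2 ,   6.15]), np.float64(0.742))
yellow [372.  219.5] 103 [ 525.7 -250.6] [ 525.8 -250.5] 29.8 27.1 -1.4
yellow [176.1 130.3] 87 [777.1 285.9] [776.4 286.3] 28.5 25.9 89.0
```

View pics/w15.png

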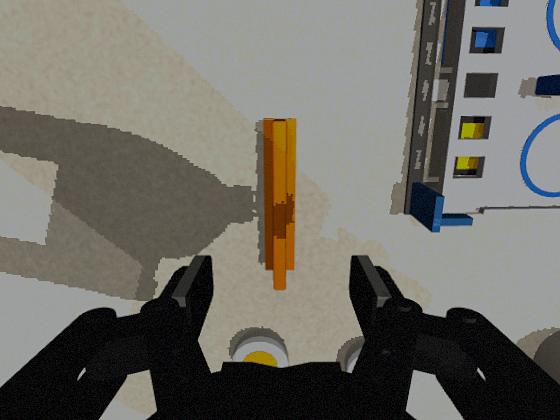

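Request:
apply_moves([
  [[0,0,0,-2,0,-55,-0.5],[0,0,0,-2,0,-100,-0.5],[0,0,0,-2,0,-108,-0.5],[0,0,0,-2,0,-108,0.2],[0,0,0,-2,0,-108,1],[0,0,0,-2,0,-108,1],[0,0,0,-2,0,-108,1],[0,0,0,-2,0,-108,1]],
])

```text
time: 38.28
tool_pos: [0.4144, -0.0837, 0.0414]
tcp_rot: [2.111, 2.323, 0.002]
wrist_force: [-0.4, 1.4, 15.3]
grip_width: 0.0089
```

Request:
apply_moves([
  [[0,0,0,0,0,0,1],[0,0,0,0,0,0,1]],
])

```text
time: 38.52
tool_pos: [0.4144, -0.0837, 0.0414]
tcp_rot: [2.111, 2.323, 0.002]
wrist_force: [-0.3, 2.0, 14.7]
grip_width: 0.0086
```

Request:
apply_moves([
  [[0,0,0,0,0,40,1],[0,0,0,5,4,85,1],[0,0,1.2,40,31,85,1],[0,0,1.2,80,62,85,1],[0,0,1.2,115,90,85,1],[0,0,1.2,129.4,101.7,85,1],[0,0,1.2,129.4,101.7,70,1],[0,0,1.2,129.4,101.7,63,1]],
])

```text
time: 39.52
tool_pos: [0.5411, 0.0177, 0.1021]
tcp_rot: [-2.087, -2.346, 0.002]
wrist_force: [0.4, 0.1, -0.9]
grip_width: 0.0089
```

Request:
apply_moves([
  [[0,0,0,0,0,0,1],[0,0,0,0,0,0,1]],
])

```text
time: 39.78
tool_pos: [0.5424, 0.0177, 0.1032]
tcp_rot: [-2.089, -2.346, 0.0]
wrist_force: [-0.6, -0.5, -1.1]
grip_width: 0.0093
```

```bash
python3 - <<'E'
from fit import *
import pickle
s=env.read_state();cal=calibration('wrist'); im=save('wrist','w16.png');pickle.dump(cal,open('cal16.pkl','wb')); print(s['tool_pos'],s['tcp_rot'],s['wrist_force'],s['grip_width'])
for k in('circle_a','cover_grip','slots_a'):
    for d in tip_of(k,'wrist')[:3]:
        z={'circle_a':.046,'cover_grip':.08,'slots_a':.046}[k]
        print(k,np.round(d['uv'],1),round(d['score'],2),(px2w('wrist',d['uv'],z,cal)*1000).round(1))
E
```

```text
[0.54244845 0.01767812 0.10324432] [-2.08896437e+00 -2.34613285e+00  3.51746703e-04] [-0.64319701 -0.519263   -1.08754671] 0.00933067364862641
circle_a [400.5 159.5] 0.65 [604.6  71.5  46. ]
cover_grip [410.3 258.4] 0.92 [607.9  26.   80. ]
```

View pics/w16.png

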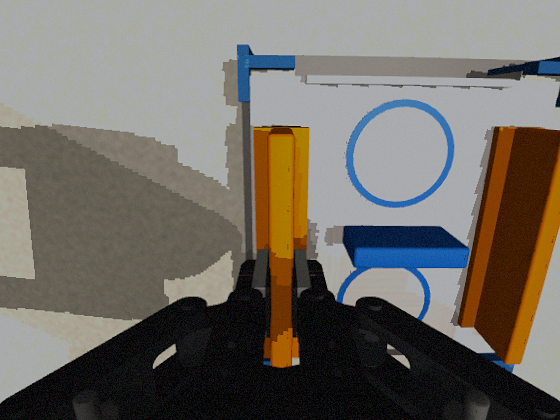

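```bash
python3 - <<'E'
from fit import *
import pickle
cal=pickle.load(open('cal16.pkl','rb'))
im=cv2.imread('pics/w16.png')[:,:,::-1].copy()
hsv=cv2.cvtColor(im,cv2.COLOR_RGB2HSV).astype(int)
B=(abs(hsv[...,0]-110)<14)&(hsv[...,1]>110)&(hsv[...,2]>50)
b=B.copy(); b[:220]=0;b[263:]=0;b[:,:338]=0;b[:,475:]=0
v=np.ones_like(b); v[258:]=0
print('coverfin',fit('wrist',b&v,cal,[612,25,6.5],parts=[box(0,.060,.012,.008,.042)],z0=.038,valid=v))
b=B.copy();b[:95]=0;b[212:]=0;b[:,:340]=0;b[:,460:]=0
w=np.array([px2w('wrist',q,.046,cal)[:2] for q in np.argwhere(b)[:,::-1]])*1000
print('circA',cv2.fitEllipse(w.astype(np.float32)))
m=omask(im,130); v=np.ones_like(m); v[245:]=0; m[:,330:]=0
print('held',fit('wrist',m&v,cal,[542.4,18,6.5],z0=.0625,valid=v))
m=omask(im,130); m[:,:440]=0; v=np.ones_like(m);v[:,556:]=0
print('placed',fit('wrist',m&v,cal,[679,34,6.5],z0=.035,valid=v))
E
```

```text
coverfin (array([609.06,  25.19,   5.92]), np.float64(0.946))
circA ((603.7460327148438, 73.74136352539062), (58.30489730834961, 58.3285026550293), 42.35503387451172)
held (array([541.87,  18.88,   6.82]), np.float64(0.61))
placed (array([673.62,  33.63,   6.13]), np.float64(0.975))
```

Request:
apply_moves([
  [[0,0,0,1,0,-8,1],[0,0,0,1,0,-16,1],[0,0,0,1,0,-23,1],[0,0,0,1,0,-28,1],[0,0,0,1,0,-28,1]],
])

```text
time: 40.6
tool_pos: [0.5437, 0.0183, 0.076]
tcp_rot: [2.088, 2.347, 0.0]
wrist_force: [-8.6, 0.5, 27.6]
grip_width: 0.0085
```

```bash
python3 - <<'E'
from seg import *
s=env.read_state(); print(s['tool_pos'],s['tcp_rot'],s['wrist_force'],s['moment'],s['grip_width'])
E
```

```text
[0.54371638 0.01826158 0.07602669] [2.08813165e+00 2.34713211e+00 9.80365229e-05] [-8.58740931  0.45401714 27.61750702] [0.00500709 1.25812582 0.01355394] 0.008476732532887483
```

Request:
apply_moves([
  [[0,0,0,0,0,0,0],[0,0,0,0,0,0,0],[0,0,0,0,0,45,-0.2],[0,0,0,0,-5,95,-0.7],[0,0,0,-4,-60,104,-1],[0,0,0,-8,-120,104,-1],[0,0,0,-12,-180,104,-1],[0,0,0,-16,-240,104,-1]],
], squeeze=30)

```text
time: 41.6
tool_pos: [0.5275, -0.2237, 0.1791]
tcp_rot: [2.088, 2.347, 0.0]
wrist_force: [1.5, 0.4, -0.4]
grip_width: 0.0852
```

Request:
apply_moves([
  [[0,0,0,-2.5,-27.8,0,-1],[0,0,0,-2.5,-27.8,0,-1],[0,0,0,-2.5,-27.8,0,-1]],
])

```text
time: 41.98
tool_pos: [0.5251, -0.249, 0.1788]
tcp_rot: [-2.088, -2.346, 0.0]
wrist_force: [-0.3, -0.2, -0.1]
grip_width: 0.0856
```

```bash
python3 - <<'E'
from fit import *
t=save('top','t9.png')
s=env.read_state();cal=calibration('wrist'); im=save('wrist','w17.png'); print(s['tool_pos'],s['tcp_rot'],env.read_state()['tool_pos'])
for c,a,p in blobs(im,'yellow',100)[:3]: print('w',c.round(1),a,*rect('wrist',p,.022,cal))
for c,a,p in blobs(t,'yellow',50)[:4]: print('t',c.round(1),a,*rect('top',p,.022))
hsv=cv2.cvtColor(t,cv2.COLOR_RGB2HSV).astype(int)
m=omask(t,100); m[230:]=0; m[:150]=0;m[:,:230]=0;m[:,330:]=0
n,l,st,c=cv2.connectedComponentsWithStats(m.astype(np.uint8))
for i in range(1,n):
    if st[i,4]>150: print(c[i],st[i,4],fit('top',l==i,calibration('top'),[681 if c[i][1]<185 else 545,25,6.5],z0=.035))
E
```

```text
[ 0.52526711 -0.24867461  0.17892694] [-2.08715749e+00 -2.34716064e+00  2.34048314e-06] [ 0.52536065 -0.24855288  0.17900972]
w [280.2 192. ] 938 [ 524. -248.] [ 523.8 -248.6] 32.7 32.6 -83.3
w [155. 178.] 630 [ 411.  -248.1] [ 410.6 -248.6] 32.1 31.6 89.5
t [176.  130.4] 86 [776.8 286.2] [776.4 286.2] 28.3 25.9 89.0
[266.81989247 163.25537634] 372 (array([675.07,  31.88,   6.49]), np.float64(0.725))
[272.02068966 212.05517241] 435 (array([544.95,  18.34,   6.65]), np.float64(0.842))
```

Request:
apply_moves([
  [[0,0,0,-0.8,0,-60,-1],[0,0,0,-0.8,0,-120,-1],[0,0,0,-0.8,0,-152,-1],[0,0,0,-0.8,0,-157,-1],[0,0,0,-0.8,0,-157,0],[0,0,0,-0.8,0,-157,0.8],[0,0,0,-0.8,0,-157,0.8],[0,0,0,-0.8,0,-157,0.8]],
])

```text
time: 43.08
tool_pos: [0.5256, -0.2498, 0.0241]
tcp_rot: [2.086, 2.345, 0.001]
wrist_force: [-0.2, 3.3, 5.2]
grip_width: 0.0546
```

Request:
apply_moves([
  [[0,0,0,0,0,40,0.8],[0,0,0,5,12,90,0.8],[0,0,0,24,58,105,0.8],[0,0,0,45,110,105,0.8],[0,0,0,66,162,105,0.8],[0,0,0,85,210,105,0.8],[0,0,0,91.8,226.7,105,0.8],[0,0,0,91.8,226.7,90,0.8]],
])

```text
time: 44.08
tool_pos: [0.6177, -0.0221, 0.1137]
tcp_rot: [2.084, 2.347, 0.003]
wrist_force: [0.3, -0.6, -1.2]
grip_width: 0.0547
```

Request:
apply_moves([
  [[0,0,0,0,0,-20,0.8],[0,0,0,0,0,-35,0.8],[0,0,0,0,0,-35,0.8]],
])

```text
time: 44.45
tool_pos: [0.6152, -0.0238, 0.0759]
tcp_rot: [-2.088, -2.345, 0.002]
wrist_force: [-0.4, -0.3, -0.6]
grip_width: 0.0543
```

```bash
python3 - <<'E'
from seg import *
s=env.read_state();cal=calibration('wrist'); im=save('wrist','w18.png'); print(s['tool_pos'],s['wrist_force'],s['grip_width'])
for c,a,p in blobs(im,'blue',100)[:4]: print('b',c.round(1),a,*rect('wrist',p[::3],.046,cal))
E
```

```text
[ 0.61519395 -0.02380842  0.07589905] [-0.41598011 -0.34543331 -0.63201333] 0.05426102020895623
b [280.5 168.4] 5811 [609.  22.] [609.1  22.1] 74.9 19.5 6.1
b [280.8  68.2] 2677 [604.   67.1] [604.1  69.1] 61.4 52.3 6.6
b [279.6 214.8] 1182 [611.6  -2. ] [611.7  -6.7] 61.1 30.9 8.9
```

View pics/w18.png

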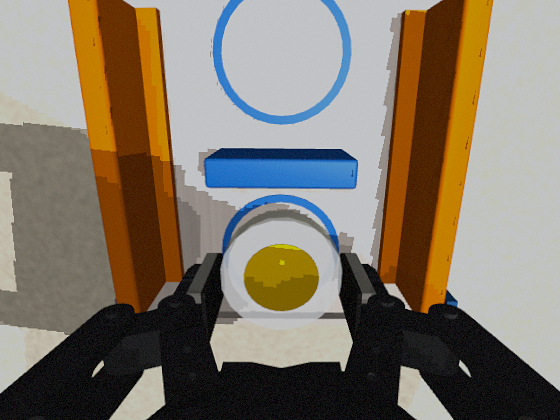

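Request:
apply_moves([
  [[0,0,0,0.5,1,-4,0.8],[0,0,0,0.5,1,-6.5,0.8],[0,0,0,0.5,1,-6.5,0.8],[0,0,0,0.5,1,-6.5,-0.5],[0,0,0,0.5,1,-6.5,-0.5],[0,0,0,0.5,1,40,-0.5],[0,0,0,0.5,1,95,-0.6],[0,0,0,-38,-40,105,-1]],
])

```text
time: 45.5
tool_pos: [0.582, -0.0622, 0.186]
tcp_rot: [2.08, 2.345, 0.007]
wrist_force: [0.4, -1.3, -0.6]
grip_width: 0.0838
```

Request:
apply_moves([
  [[0,0,0,-40,-45,0,-1],[0,0,0,-80,-90,0,-1],[0,0,0,-120,-135,0,-1],[0,0,0,-155,-173,0,-1],[0,0,0,-165.4,-185,0,-1],[0,0,0,-165.4,-185,0,-1],[0,0,0,-165.4,-185,0,-1]],
])

```text
time: 46.38
tool_pos: [0.4138, -0.2473, 0.1822]
tcp_rot: [2.087, 2.347, 0.0]
wrist_force: [-0.3, 0.6, 0.5]
grip_width: 0.0854
```

```bash
python3 - <<'E'
from seg import *
t=save('top','t10.png')
s=env.read_state();cal=calibration('wrist'); im=save('wrist','w19.png'); print(s['tool_pos'],env.read_state()['tool_pos'])
for c,a,p in blobs(im,'yellow',100)[:3]: print('w',c.round(1),a,*rect('wrist',p,.022,cal))
for c,a,p in blobs(t,'yellow',40)[:4]: print('t',c.round(1),a,*rect('top',p,.068 if c[0]<330 else .022))
E
```

```text
[ 0.41381366 -0.24718144  0.18218049] [ 0.41377723 -0.24709451  0.18215073]
w [278.6 191.2] 766 [ 411.2 -246.7] [ 410.9 -248. ] 32.9 32.0 -5.1
t [287.3 183.1] 104 [618.1 -22.3] [618.3 -22.8] 28.5 26.2 89.7
t [176.1 130.3] 88 [762.4 272.8] [762.  273.1] 27.2 24.8 89.0
```

Request:
apply_moves([
  [[0,0,0,-1.8,-1.2,-60,-1],[0,0,0,-1.8,-1.2,-120,-1],[0,0,0,-1.8,-1.2,-153,-1],[0,0,0,-1.8,-1.2,-158.5,-1],[0,0,0,-1.8,-1.2,-158.5,0],[0,0,0,-1.8,-1.2,-158.5,0.8],[0,0,0,-1.8,-1.2,-158.5,0.8],[0,0,0,-1.8,-1.2,-158.5,0.8]],
])

```text
time: 47.48
tool_pos: [0.4121, -0.2495, 0.0253]
tcp_rot: [2.086, 2.345, 0.001]
wrist_force: [1.8, 4.0, 6.1]
grip_width: 0.0543
```

Request:
apply_moves([
  [[0,0,0,0,0,45,0.8],[0,0,0,6,10,95,0.8],[0,0,0,30,50,110,0.8],[0,0,0,57,95,110,0.8],[0,0,0,84,140,110,0.8],[0,0,0,111,185,110,0.8],[0,0,0,138,230,110,0.8],[0,0,0,165,275,110,0.8]],
])

```text
time: 48.48
tool_pos: [0.5773, 0.0277, 0.1354]
tcp_rot: [2.087, 2.346, 0.002]
wrist_force: [1.0, -1.1, 0.4]
grip_width: 0.0545
```

Request:
apply_moves([
  [[0,0,0,24,40,0,0.8],[0,0,0,28.4,46.8,0,0.8],[0,0,0,28.4,46.8,-30,0.8],[0,0,0,28.4,46.8,-55,0.8],[0,0,0,28.4,46.8,-58,0.8],[0,0,0,28.4,46.8,-58,0.8]],
])

```text
time: 49.22
tool_pos: [0.6048, 0.0724, 0.0767]
tcp_rot: [2.088, 2.346, 0.001]
wrist_force: [-0.0, -0.3, -1.1]
grip_width: 0.0542
```

```bash
python3 - <<'E'
from seg import *
s=env.read_state(); print(s['tool_pos'],s['wrist_force'],s['grip_width'])
E
```

```text
[0.60480129 0.07237191 0.07674289] [-0.03503361 -0.3493601  -1.11599013] 0.05421959214261492
```

Request:
apply_moves([
  [[0,0,0,0.5,0,-4,0.8],[0,0,0,0.5,0,-6.2,0.8],[0,0,0,0.5,0,-6.2,0.8],[0,0,0,0.5,0,-6.2,-0.5],[0,0,0,0.5,0,-6.2,-0.5],[0,0,0,0.5,0,40,-0.5],[0,0,0,0.5,0,95,-0.6],[0,0,0,-38,30,120,-1]],
])

```text
time: 50.22
tool_pos: [0.5694, 0.1021, 0.1985]
tcp_rot: [2.088, 2.342, 0.006]
wrist_force: [0.1, 1.5, 0.6]
grip_width: 0.0842
```

Request:
apply_moves([
  [[0,0,0,-40,45,0,-1],[0,0,0,-80,90,0,-1],[0,0,0,-110,135,0,-1],[0,0,0,-130,190,0,-1],[0,0,0,-130,230,0,-1],[0,0,0,-130,230,0,-1]],
])

```text
time: 50.98
tool_pos: [0.4363, 0.3353, 0.1957]
tcp_rot: [-2.085, -2.35, -0.002]
wrist_force: [0.3, -0.8, 0.7]
grip_width: 0.085
```

```bash
python3 - <<'E'
from fit import *
t=save('top','t11.png'); sc=save('scene','s12.png')
print(env.read_state()['tool_pos'])
for c,a,p in blobs(t,'yellow',40)[:4]: print('t',c.round(1),a,*rect('top',p,.068 if c[0]<330 else .022))
hsv=cv2.cvtColor(t,cv2.COLOR_RGB2HSV).astype(int)
m=(abs(hsv[...,0]-110)<14)&(hsv[...,1]>60)&(hsv[...,2]>40)
n,l,st,c=cv2.connectedComponentsWithStats(m.astype(np.uint8),connectivity=8)
for i in range(1,n):
    if st[i,4]>15 and c[i][0]>220:
        p=np.argwhere(l==i)[:,::-1]; w=np.array([px2w('top',q,.08)[:2] for q in p])*1000
        print('blue',c[i].round(1),st[i,4],w.mean(0).round(1))
a=cv2.resize(t[130:240,215:325],(400,400),interpolation=cv2.INTER_CUBIC)
b=cv2.resize(sc[210:315,215:355],(533,400),interpolation=cv2.INTER_CUBIC)[:,:400]
cv2.imwrite('pics/fin.png',np.hstack([a,b])[:,:,::-1])
E
```

```text
[0.43617248 0.33273389 0.19543386]
t [251.  187.5] 106 [607.   71.9] [607.   71.9] 28.9 26.0 0.2
t [287.3 183.1] 105 [618.1 -22.2] [618.3 -22.8] 28.5 26.2 89.7
t [176.1 130.2] 89 [762.7 272.8] [762.1 273. ] 28.4 25.7 -44.1
blue [300.7 150.9] 52 [700.2 -57.3]
blue [231.6 158.5] 50 [681.5 121.6]
blue [269.4 185.8] 108 [609.4  23.9]
blue [289.2 191.2] 59 [595.1 -26.7]
blue [253.3 195. ] 58 [585.8  64.9]
blue [308.  213.9] 56 [536.8 -74.3]
blue [238.1 221.9] 49 [516.9 103.5]
```

View pics/fin.png

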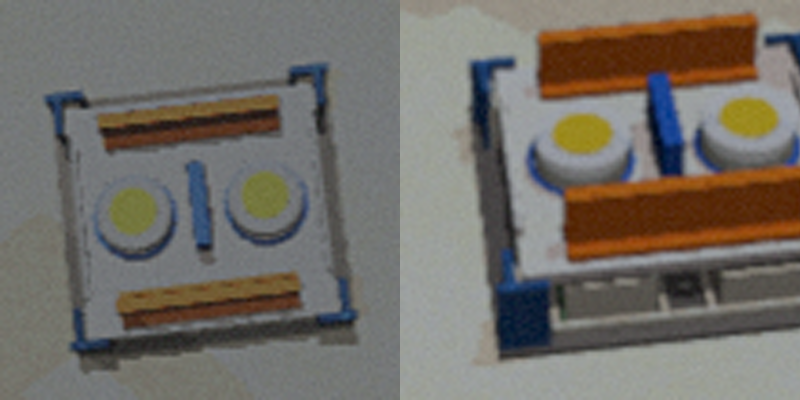

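```bash
python3 -c "
from bench import env
print(env.job_done(), env.read_state()['time'])"
```

```text
the job is handed in; nothing more can be done
the job is handed in; nothing more can be done
```

The kit tray is packed and handed in at about 51 s of the 208 s allowed; no verdict was reported. All four slide boxes are in their own bays and the cover is on its posts. Both fences are in their slot rows and a dish stands on each blue circle.

**Last checks**
- **Boxes:** before the cover went on, all four lay within about 2 mm of their bay centres in the overhead picture. I had to re-grip and move the yellow and green boxes about 3.5 mm, because they first landed against a rib.
- **Cover:** it went down at the expected height, and the pictures show it inside all four corner guards. Fitting the fences seems to have shifted it about 2–3 mm toward the robot, within the 8 mm limit.
- **Fences:** both went down to the depth where the flange meets the plate, and the last picture shows the flanges flat.
- **Dishes:** both labels are within about 2 mm of the circle centres I measured before the last two steps.
- **Bottle and pot:** I never went near either one. The bottle's cap stayed put in the pictures; I did not measure the pot again at the end.

**Disagreements:** fits of the far fence put it 3–6 mm from where I released it, with poor overlap in the overhead view. I trusted the measured seating height and the slot play, which cannot leave a seated fence more than about 3 mm off. The overhead and wrist cameras also differed by about 2 mm throughout, so I worked between the two.

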